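# Make the test kiln's hearth ready for a firing

## Task

Get the small test kiln ready: first shut the air valve fully, and with it shut press every bisque test piece on the bench (there are three or four) fully home, upright, into the setter brick on the hearth whose cutout has its shape. Then turn the fan selector to the two-dot mark, and last of all open the air valve to the half mark (45 degrees). Leave the other pottery and tools alone.

Things in the scene. Friction and masses are not known exactly. Their poses are not given: they have to be found in the camera images.
- vase: small bisque bud vase: round foot 60 mm diameter (foot edge bevelled), body 30 mm tall narrowing to a neck of 29 mm diameter from 54 mm up to the flat closed top at 90 mm; about 160 g. Origin at the centre of its underside, z up. It may be absent (None), as may any of the four pieces
- bar: bisque bar, plain upright block 30 (x) x 110 (y) x 58 mm tall, bottom edge stepped in 3 mm over the lowest 4 mm; about 200 g. Origin at the centre of its underside, z up
- box: bisque box with fixed lid: 56 x 56 mm, 42 mm tall, with a square knob 26 x 26 mm in the middle of the lid, its sides parallel to the box's, reaching 70 mm above the underside; bottom edge stepped in 3 mm; about 200 g. Origin at the centre of its underside, z up
- tee: bisque test tile, a T seen from above, 58 mm tall: crossbar x from -27 to +1 mm, y from -40 to +40 mm; stem x from +1 to +27 mm, y from -14 to +14 mm (54 mm from the crossbar's back to the stem's end, a good grip); about 190 g. Origin at the middle of that 54 x 80 outline on its underside, z up
- hearth: hearth plate of the test kiln, flat 270 (x) x 310 (y) x 10 mm, fixed on the bench, carrying the four setter bricks two by two; origin at the centre of its underside
- vase_seat: grey fixed setter brick 125 (x) x 145 (y) x 28 mm on the hearth, round cutout 65 mm diameter for the vase. Origin: centre of its underside, 10 mm above the bench, z up. Cutout centred on it, 20 mm deep (floor at z 8 mm), 2.5 mm clearance a side; sprung lugs grip the piece, so the last 12 mm need a push of 5 to 15 N. Any brick may stand in any corner of the hearth
- bar_seat: grey fixed setter brick 125 (x) x 145 (y) x 28 mm on the hearth, cutout 35 (x) x 115 (y) mm for the bar, either way round. Origin: centre of its underside, 10 mm above the bench, z up. Cutout centred on it, 20 mm deep (floor at z 8 mm), 2.5 mm clearance a side; sprung lugs grip the piece, so the last 12 mm need a push of 5 to 15 N. 
- box_seat: grey fixed setter brick 125 (x) x 145 (y) x 28 mm on the hearth, square cutout 61 x 61 mm along x and y for the box, any way round. Origin: centre of its underside, 10 mm above the bench, z up. Cutout centred on it, 20 mm deep (floor at z 8 mm), 2.5 mm clearance a side; sprung lugs grip the piece, so the last 12 mm need a push of 5 to 15 N. 
- tee_seat: grey fixed setter brick 125 (x) x 145 (y) x 28 mm on the hearth, T-shaped cutout for the tile. Origin: centre of its underside, 10 mm above the bench, z up. Cutout centred on it, 20 mm deep (floor at z 8 mm), 2.5 mm clearance a side; sprung lugs grip the piece, so the last 12 mm need a push of 5 to 15 N. The tile fits only with its x axis along the brick's x (stem to +x)
- valve_base: fixed air valve: brass body on a 110 x 100 mm steel foot with its pipe along y; a round aluminium quadrant plate (radius 48 mm, top 78 mm above the bench) under the lever bears three black marks: closed (+x), half (45 degrees between) and open (+y). Origin on the lever's axis, on the bench, z up
- valve (a joint): lever angle in rad about the valve_base's vertical axis, counter-clockwise seen from above as it grows: 0 closed (stop; lever across the pipe, along +x of valve_base), 0.785 half open, 1.571 fully open (stop; lever along the pipe, +y). Stays where it is left; about 0.12 N m of friction
- lever_grip (a point): point on the lever to grip, 72 mm from the valve's axis, 100 mm above the bench, at mid-height of the bar; its x axis points outward along the lever. The lever is a black bar 14 mm wide and 20 mm tall (90 to 110 mm above the bench), reaching 100 mm from the axis; clear air below it beyond the 48 mm quadrant plate
- controller: fixed grey fan controller box 130 x 120 x 40 mm with the selector on top; four white marks round the knob, 40 degrees apart, with no dot, one dot, two dots, three dots, clockwise from above. Origin under the knob's axis, on the bench, z up
- selector (a joint): knob angle in rad, clockwise seen from above as it grows: 0 no dot (off), 0.698 one dot, 1.396 two dots, 2.094 three dots. A spring detent pulls it into each of the four positions from about 0.3 rad away (peak about 0.06 N m); stops just beyond the first and last
- selector_grip (a point): on the knob's axis, 69 mm above the bench. The knob is a black disc (52 mm diameter, its top 51 mm above the bench) with an upright bar grip 50 mm long, 14 mm wide, from 51 to 85 mm above the bench; the point's x axis lies along the bar and its -x end (white stripe) is the pointer. Grip it across the 14 mm
- cup: bystander, to be left alone: terracotta cup, 72 mm wide, 70 mm tall; origin at its underside
- bowl: bystander, to be left alone: white bowl, 100 mm wide, 55 mm tall; origin at its underside
- jar: bystander, to be left alone: closed glaze jar, 64 mm diameter, 85 mm tall; origin at its underside
- prop: bystander, to be left alone: clay kiln prop, upright cylinder 36 mm diameter, 80 mm tall; origin at its underside
- dish: bystander, to be left alone: flat clay saucer, 90 mm diameter, 20 mm tall; origin at its underside
- brush: bystander, to be left alone: glaze brush 200 mm long, lying; origin at its underside
- mug: bystander, to be left alone: white mug 76 mm wide, 85 mm tall, with handle; origin at its underside

How it is judged:
By the outcome, as a careful person would: the job done as asked, in the order asked, and still so for the second after the job is handed in, with the robot touching nothing.
Of vase, bar, box, tee only 3 to 4 are there at a start; the rules pass over those that are not, and their reading is None.
At some moment in a run one of vase, box, tee may be knocked a few centimetres aside while the robot is not near it.
It also fails if it takes over 210 s, if anything falls off the work surface, if the arm or the gripper's body presses on something with over 40 N, if the wrist force passes 120 N, or if a joint passes its speed limit or range.

## Robot

A 6-joint arm with a two-finger parallel gripper is mounted at the origin on the work surface. World frame = base frame: x ahead of the robot, y to its left, z up, the work surface at z = 0. Lengths are in m, angles in rad, forces in N, time in s.
With the tool pointing down it reaches from about 0.35 to 0.775 m from the base axis. Payload 5.5 kg.
Tool frame: the origin (TCP) lies on the centre line of the jaws, within the pads' length; the fingertips stand 19 mm ahead of it and the grasp point (between the pads) is the TCP; z points along the fingers, y is the line along which they close (so a half turn about z gives the same grasp; the last joint's range is limited). The gripper opens to 85 mm and grips with 20 to 120 N. Pads are 22 mm wide; open, the fingers measure 114 mm over their backs; the gripper's body (76 mm by 85 mm) begins 54 mm behind the grasp point. The pads swing forward as they close: fully open they stand 13 mm farther back than shut.
Start: joints at [-1.446, 0.313, 0.046, 1.304, 0, 1.431], TCP at [0.15, -0.555, 0.25] pointing down, gripper open.
Joint ranges: [-2.76, 2.76], [-0.86, 1.69], [-1.03, 1.26], [-2.2, 2.34], [-1.47, 1.5], [-3.14, 3.14]. Speed limits (rad/s): [2.57, 2.57, 3.14, 3.14, 3.14, 3.14].

## Interface

Orientations are given as a unit quaternion [x, y, z, w].
In Python, from station import r gives the robot as it stands.
- The arm moves only by the shell command python3 nudge.py 'ROWS'. ROWS is a JSON list of rows, 1 to 5 of them, each of 7 numbers: a rotation vector rx, ry, rz in rad, then dx, dy, dz in units of 20 mm, then the finger opening in m; each row shifts and turns the commanded pose from where the row before left it, along the tool's axes as they then stand; what a row does not reach is not made up. A row lasts 1/12 s, in which the tool goes at most 0.0417 m and 0.125 rad, less where a joint would pass 70% of its speed; a pose out of reach is approached as far as the arm can. The fingers move at their own pace and stop on an object; the grip force is fixed at half the most. Time passes only in rows, so rows that do not move let the fingers close. It prints the time, the measured TCP pose, the force, the opening and the grip force at its end. Input that does not fit is refused with a message, and nothing moves.
- r.get_obs(): the state, without advancing time (a new reading comes with each control period).
- r.read_camera(name): name is "scene" or "top" or "wrist"; returns the picture (420x560x3 uint8, red, green, blue); there is no depth.
- r.camera_info(name): a dict with "intrinsics" (3x3 intrinsics, pixels), "T" (4x4, takes a point from camera to world coordinates); the wrist camera has in their place "tool_from_camera" (4x4, takes a point from camera to tool coordinates, whose origin is the TCP and whose axes are the flange's). Camera axes: x right, y down, z forward; pixel columns grow to the right and rows downward; lengths in m; the calibration is good to about 2 mm. A picture is of the moment at which its call begins: read the wrist's pose just before it. camera_info takes no time and is no camera call.
- r.close_job(): hands the job in; it is judged then, once.
The state is a dict: "t": time; "joint_positions": joint angles; "joint_velocities": joint speeds; "joint_efforts": joint torques, N m; "tcp_pos": TCP position; "tool_rot": TCP orientation; "wrist_force": force on the tool from outside, world axes, zero at the start; "wrist_torque": the same for the moment, N m; "opening": finger opening in m; "grasp_force": force on a finger pad.
Only numpy, scipy, OpenCV 4.12 (cv2) and the standard library are available. Lean on these libraries where they do the work, as an engineer would, in place of code of your own. Each camera call takes 0.05 s, during which the arm holds its last target. There are 200 camera calls.

## Working session

There is one attempt and no reset: what is moved stays moved. The work goes in short steps, Python scripts to look and compute and a shell command to move; the robot and the scene stay as the last step left them, time stands still between calls to the robot, and variables do not carry over. Pictures are saved under pics/ and viewed, at most 14 in all, crops included, and the job is handed in when it is done.

```bash
ls; mkdir -p pics
python3 - <<'E'
from station import r
import cv2, numpy as np
print(r.get_obs())
for n in ("top","scene"):
    i=r.camera_info(n); print(n,np.round(i["intrinsics"],1).tolist(),np.round(i["T"],4).tolist())
    cv2.imwrite(f"pics/{n}0.png",cv2.cvtColor(r.read_camera(n),cv2.COLOR_RGB2BGR))
print(r.camera_info("wrist"))
E
```

```text
nudge.py
pics
station.py
{'t': 0.0, 'joint_positions': array([-1.44557297e+00,  3.14016649e-01,  4.49905105e-02,  1.30358061e+00,
       -1.32550016e-05,  1.43119114e+00]), 'joint_velocities': array([ 4.42611185e-05,  1.19019720e-04, -1.77224245e-03,  6.89826395e-04,
        7.25719609e-04,  1.28654950e-03]), 'joint_efforts': array([-1.84236796e-04, -4.80626678e+01,  2.98533297e+01,  1.93280890e-02,
       -1.99871665e-04,  1.03409889e-06]), 'tcp_pos': array([ 0.15042843, -0.55449399,  0.2494043 ]), 'tool_rot': array([ 9.91245625e-01,  1.32027616e-01, -1.18085490e-07, -9.05235346e-04]), 'wrist_force': array([-0.32017438,  0.12757817, -0.11171112]), 'wrist_torque': array([-0.03309145,  0.02427015,  0.00450781]), 'grasp_force': 0.0, 'opening': 0.08542017245263935}
top [[388.0, 0.0, 274.5], [0.0, 388.0, 211.4], [0.0, 0.0, 1.0]] [[-0.0084, -0.9953, 0.0968, 0.4358], [-0.9999, 0.007, -0.0141, -0.0059], [0.0134, -0.0969, -0.9952, 1.2045], [0.0, 0.0, 0.0, 1.0]]
scene [[410.4, 0.0, 283.2], [0.0, 410.4, 207.3], [0.0, 0.0, 1.0]] [[0.4294, 0.7426, -0.5139, 1.1451], [0.903, -0.3459, 0.2547, -0.2955], [0.0114, -0.5735, -0.8191, 0.9748], [0.0, 0.0, 0.0, 1.0]]
{'intrinsics': array([[346.80903248,   0.        , 283.29618494],
       [  0.        , 346.80903248, 213.94646441],
       [  0.        ,   0.        ,   1.        ]]), 'tool_from_camera': array([[-4.38858969e-04, -9.53241679e-01, -3.02208718e-01,
         7.73242504e-02],
       [ 9.99999774e-01, -5.72400228e-04,  3.53321657e-04,
         6.92182124e-04],
       [-5.09785268e-04, -3.02208495e-01,  9.53241714e-01,
        -1.24360695e-01],
       [ 0.00000000e+00,  0.00000000e+00,  0.00000000e+00,
         1.00000000e+00]])}
```

View pics/top0.png

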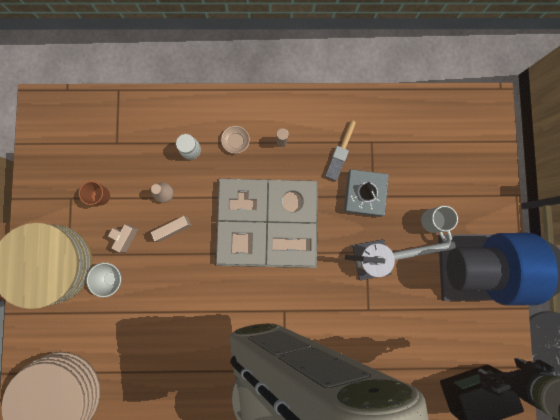

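View pics/scene0.png

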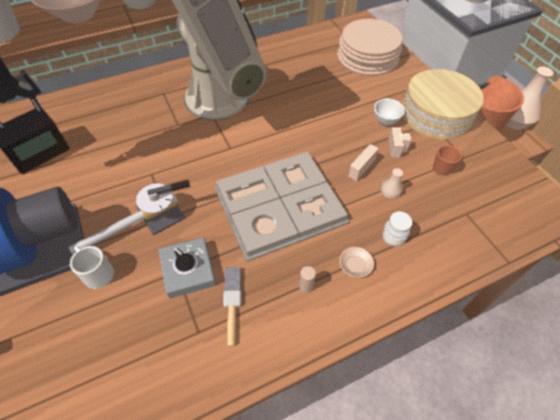

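Top view: pieces at (122,238), bar (170,229) and vase (162,191). The seats are tee (242,201), vase (291,202), box (241,243) and bar (290,244). The valve is at (378,260) with its lever toward −u, and the selector is at (368,191). I'll enlarge the details next.

Run:
```python
import cv2, numpy as np
a=cv2.imread("pics/top0.png")
f=lambda x0,y0,x1,y1,s:cv2.resize(a[y0:y1,x0:x1],None,fx=s,fy=s,interpolation=cv2.INTER_CUBIC)
top=f(85,170,215,265,6)[:, :780]      # pieces 
cv2.imwrite("pics/c1.png",top)
cv2.imwrite("pics/c2.png",f(210,165,420,285,3.8))
```

```text
(no output)
```

View pics/c1.png

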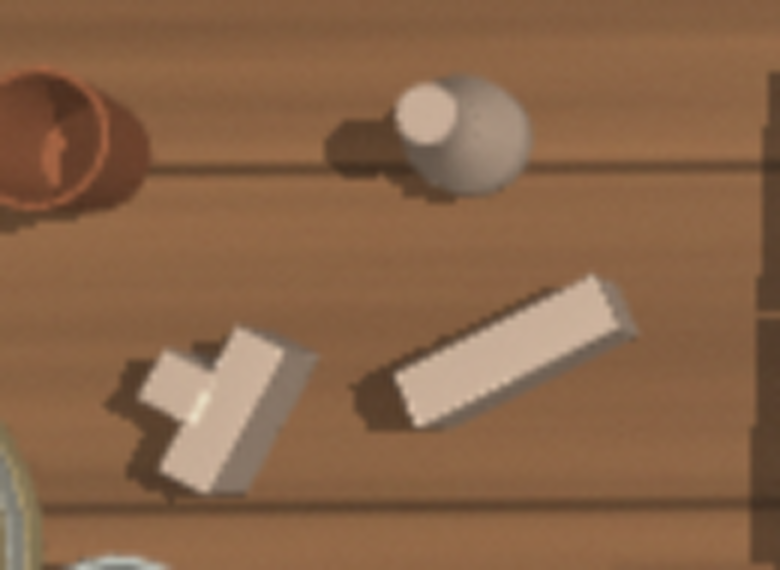

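View pics/c2.png

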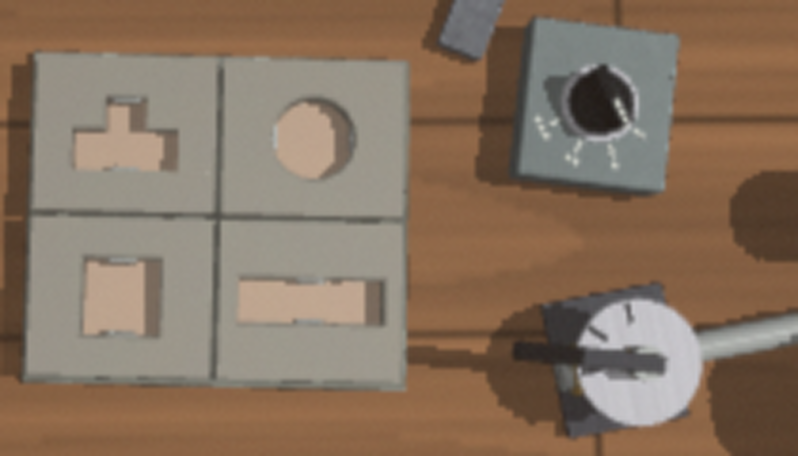

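The pieces are a vase, a bar and a tee; there is no box. The valve lever is open (image left, +y) and its closed mark is at image top (about +x). The selector points at no-dot. Next I compute coarse positions.

```bash
cat > h.py <<'E'
from station import r
import cv2, numpy as np
from scipy.spatial.transform import Rotation as R
def pose():
    o=r.get_obs(); T=np.eye(4); T[:3,:3]=R.from_quat(o["tool_rot"]).as_matrix(); T[:3,3]=o["tcp_pos"]; return T
def camT(n):
    i=r.camera_info(n); return i["intrinsics"], (i["T"] if n!="wrist" else pose()@i["tool_from_camera"])
def p2w(uv,z,K,T):
    d=T[:3,:3]@np.linalg.solve(K,[uv[0],uv[1],1.]); return (T[:3,3]+d*(z-T[2,3])/d[2])
def snap(n,name):
    K,T=camT(n); im=cv2.cvtColor(r.read_camera(n),cv2.COLOR_RGB2BGR); cv2.imwrite(f"pics/{name}.png",im)
    np.savez(f"pics/{name}.npz",K=K,T=T); return im
def load(name):
    d=np.load(f"pics/{name}.npz"); return d["K"],d["T"]
def go(x,y,z,yaw=None):
    """total move in tool axes"""
    T=pose(); d=T[:3,:3].T@(np.array([x,y,z])-T[:3,3]); a=np.arctan2(T[1,0],T[0,0])
    print("move",np.round(d,4),"rz",None if yaw is None else np.round(-((yaw-a+np.pi/2)%np.pi-np.pi/2),4),"yaw now",round(a,4),"pos",np.round(T[:3,3],4))
E
python3 - <<'E'
from h import *
K,T=camT("top")
A=lambda x,y,z:np.round(p2w((85+x/6,170+y/6),z,K,T)[:2],3).tolist()
B=lambda x,y,z:np.round(p2w((210+x/3.8,165+y/3.8),z,K,T)[:2],3).tolist()
print("brick corners",[B(*p,.038) for p in((36,52),(409,62),(407,388),(25,380))])
print("vase seat",B(313,139,.038),"vase neck",A(427,113,.09),"foot",A(472,135,.02))
print("bar top",[A(*p,.058) for p in((597,275),(622,328),(418,427),(394,376))])
print("tee top",[A(*p,.058) for p in((238,327),(285,350),(208,494),(160,468),(165,350),(138,395))])
print("valve plate c",B(641,362,.078),"lever tip",B(515,351,.1),"marks",B(629,312,.078),B(597,332,.078))
print("knob c",B(601,103,.051),"marks",[B(*p,.04) for p in((640,133),(612,150),(573,150),(545,128))])
E
```

```text
brick corners [[0.65, 0.144], [0.641, -0.155], [0.381, -0.148], [0.39, 0.151]]
vase seat [0.579, -0.077] vase neck [0.612, 0.32] foot [0.612, 0.317]
bar top [[0.536, 0.244], [0.51, 0.231], [0.462, 0.33], [0.487, 0.343]]
tee top [[0.512, 0.419], [0.5, 0.396], [0.43, 0.431], [0.443, 0.455], [0.501, 0.455], [0.479, 0.467]]
valve plate c [0.401, -0.322] lever tip [0.411, -0.222] marks [0.439, -0.314] [0.424, -0.289]
knob c [0.604, -0.305] marks [[0.582, -0.338], [0.568, -0.315], [0.568, -0.284], [0.586, -0.262]]
```

Units first: shifts go in units of 20 mm. So 0.029 m is 1.45, -0.0255 m is -1.275.

```bash
python3 nudge.py '[[0, 0, 0.0885, 0, 0, 0, 0.085], [0, 0, 0.0885, 0, 0, 0, 0.085], [0, 0, 0.0885, 0, 0, 0, 0.085], [0, 0, 0, 1.45, -1.275, 0, 0.085], [0, 0, 0, 1.45, -1.275, 0, 0.085]]' && python3 nudge.py '[[0, 0, 0, 1.45, -1.275, 0, 0.085], [0, 0, 0, 1.45, -1.275, 0, 0.085], [0, 0, 0, 1.45, -1.275, 0, 0.085], [0, 0, 0, 1.45, -1.275, 0, 0.085]]' && python3 nudge.py '[[0, 0, 0, 1.45, -1.275, 0, 0.085], [0, 0, 0, 1.45, -1.275, 0, 0.085], [0, 0, 0, 1.45, -1.275, 0, 0.085], [0, 0, 0, 1.45, -1.275, 0, 0.085], [0, 0, 0, 0, 0, 0, 0.085]]'
python3 - <<'E'
from h import *
im=snap("wrist","w1"); go(0.44,-0.3,0.25,0)
cv2.imwrite("pics/w1b.png",cv2.resize(im,None,fx=1.4,fy=1.4,interpolation=cv2.INTER_CUBIC))
E
```

```text
t: 0.52
tcp_pos: [0.2078, -0.5043, 0.2493]
tool_rot: [1.0, -0.003, -0.0, -0.0]
wrist_force: [0.3, -0.5, -0.7]
opening: 0.085
grasp_force: 0.0
t: 0.85
tcp_pos: [0.3255, -0.4005, 0.25]
tool_rot: [1.0, -0.001, -0.0, -0.0]
wrist_force: [0.6, -0.3, 0.4]
opening: 0.0849
grasp_force: 0.0
t: 1.27
tcp_pos: [0.4444, -0.2956, 0.2499]
tool_rot: [1.0, 0.003, 0.001, -0.001]
wrist_force: [-1.0, -0.1, -0.3]
opening: 0.0848
grasp_force: 0.0
move [-0.0026  0.0025 -0.0002] rz 0.0053 yaw now 0.0053 pos [ 0.4426 -0.2975  0.2498]
```

View pics/w1b.png

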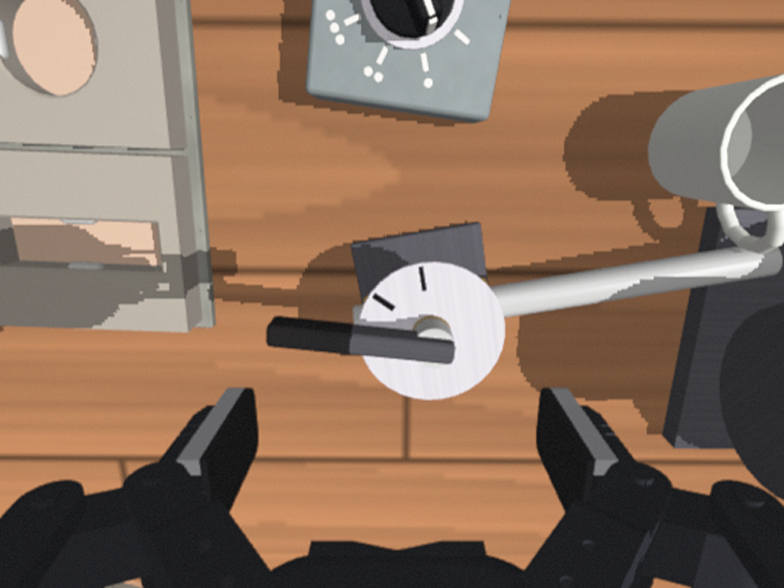

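Wrist view: plate centre is at (432,331) and marks at (422,279) and (383,301) in the 1.4× image. The lever's upper edge runs (275,318)→(455,340), and the dot order on the selector is confirmed.

Run:
```python
from h import *
K,T=load("w1"); f=lambda x,y,z:p2w((x/1.4,y/1.4),z,K,T)[:2]
c=f(432,331,.078); ms=[f(422,279,.078),f(383,301,.078)]
print("c",c,[np.arctan2(*(m-c)[::-1]) for m in ms],[np.linalg.norm(m-c) for m in ms])
a,b=f(275,318,.11),f(455,340,.11); d=a-b; print("edge",a,b,"ang",np.arctan2(d[1],d[0]))
a2=f(268,344,.09);print("low tip",a2)
ft=[f(352,243,.0),f(480,222,0)]; d=ft[0]-ft[1]; print("foot edge ang",np.arctan2(d[1],d[0])-np.pi/2)
```

```text
c [ 0.40682921 -0.31939675] [np.float64(0.20487544692415477), np.float64(1.0035418496786657)] [np.float64(0.035860441914274656), np.float64(0.037901299276838496)]
edge [ 0.42667853 -0.22589622] [ 0.41367797 -0.33052122] ang 1.4471713696716024
low tip [ 0.40198927 -0.21494214]
foot edge ang 0.16996419321599388
```

```bash
python3 nudge.py '[[0, 0, -0.12, 0, 0, 0, 0.06], [0, 0, -0.12, 0, 0, 0, 0.06], [0, 0, -0.12, 0, 0, 0, 0.06], [0, 0, -0.12, 0, 0, 0, 0.06], [0, 0, -0.12, 0, 0, 0, 0.06]]'  >/dev/null; python3 nudge.py '[[0, 0, -0.12, 0, 0, 0, 0.06], [0, 0, -0.12, 0, 0, 0, 0.06], [0, 0, -0.12, 0, 0, 0, 0.06], [0, 0, -0.12, 0, 0, 0, 0.06], [0, 0, -0.12, 0, 0, 0, 0.06]]'  >/dev/null;  python3 nudge.py '[[0, 0, -0.12, 0, 0, 0, 0.06], [0, 0, -0.12, 0, 0, 0, 0.06], [0, 0, 0, 0, 0, 0, 0.06], [0, 0, 0, 0, 0, 0, 0.06]]'; python3 -c "
from h import *
go(.4155,-.2485,.1,1.447)"
```

```text
t: 2.48
tcp_pos: [0.4399, -0.3009, 0.25]
tool_rot: [0.754, 0.657, -0.0, -0.0]
wrist_force: [-0.7, -0.9, -0.7]
opening: 0.0602
grasp_force: 0.0
move [ 0.0486 -0.0311  0.1501] rz -0.0124 yaw now 1.4346 pos [ 0.4399 -0.3009  0.25  ]
```

To row units: 0.03 m is 1.5, 0.0243 m is 1.215.

```bash
python3 nudge.py '[[0, 0, -0.012, 1.215, -0.775, 0, 0.06], [0, 0, 0, 1.215, -0.775, 0, 0.06], [0, 0, 0, 0, 0, 1.5, 0.06], [0, 0, 0, 0, 0, 1.5, 0.06], [0, 0, 0, 0, 0, 1.5, 0.06]]'  >/dev/null; python3 nudge.py '[[0, 0, 0, 0, 0, 1.5, 0.06], [0, 0, 0, 0, 0, 1.5, 0.06], [0, 0, 0, 0, 0, 0, 0.06], [0, 0, 0, 0, 0, 0, 0.0], [0, 0, 0, 0, 0, 0, 0.0]]';  python3 nudge.py '[[0, 0, 0, 0, 0, 0, 0], [0, 0, 0, 0, 0, 0, 0], [0, 0, 0, 0, 0, 0, 0], [0, 0, 0, 0, 0, 0, 0], [0, 0, 0, 0, 0, 0, 0]]'; python3 -c "
from h import *
go(.4155,-.2485,.1,1.447)"
```

```text
t: 3.32
tcp_pos: [0.4165, -0.2488, 0.1016]
tool_rot: [0.749, 0.663, 0.0, 0.001]
wrist_force: [0.3, -0.7, 0.5]
opening: 0.037
grasp_force: 0.0
t: 3.73
tcp_pos: [0.4157, -0.2489, 0.1024]
tool_rot: [0.749, 0.663, -0.001, 0.001]
wrist_force: [-5.2, 0.4, 7.8]
opening: 0.0133
grasp_force: 57.8
move [ 0.0003 -0.0002  0.0024] rz 0.0024 yaw now 1.4494 pos [ 0.4157 -0.2489  0.1024]
```

To row units: 0.0086 m is 0.43, -0.0005 m is -0.025.

```bash
python3 nudge.py '[[0, 0, 0.12, -0.025, 0.43, 0, 0], [0, 0, 0.12, -0.025, 0.43, 0, 0], [0, 0, 0.12, -0.025, 0.43, 0, 0], [0, 0, 0, 0, 0, 0, 0]]';  python3 -c "
from h import *
T=pose();a=np.arctan2(T[1,0],T[0,0]);print(a,T[:2,3]-.072*T[:2,0])"
```

```text
t: 4.07
tcp_pos: [0.4401, -0.2573, 0.1023]
tool_rot: [0.857, 0.516, -0.002, 0.001]
wrist_force: [-9.9, -1.4, 12.9]
opening: 0.013
grasp_force: 64.1
1.083418210238191 [ 0.40638278 -0.3209271 ]
```

To row units: 0.0086 m is 0.43, -0.0005 m is -0.025.

```bash
python3 nudge.py '[[0, 0, 0.12, -0.025, 0.43, 0, 0], [0, 0, 0.12, -0.025, 0.43, 0, 0], [0, 0, 0.12, -0.025, 0.43, 0, 0], [0, 0, 0.12, -0.025, 0.43, 0, 0], [0, 0, 0.12, -0.025, 0.43, 0, 0]]'; python3 nudge.py '[[0, 0, 0.12, -0.025, 0.43, 0, 0], [0, 0, 0.12, -0.025, 0.43, 0, 0], [0, 0, 0, 0, 0, 0, 0], [0, 0, 0, 0, 0, 0, 0]]';  python3 -c "
from h import *
T=pose();a=np.arctan2(T[1,0],T[0,0]);print(a,T[:2,3]-.072*T[:2,0],r.get_obs()['wrist_torque'])"; python3 nudge.py '[[0, 0, 0.06, -0.005, 0.215, 0, 0], [0, 0, 0, 0, 0, 0, 0]]';  python3 -c "
from h import *
T=pose();a=np.arctan2(T[1,0],T[0,0]);print(a,T[:2,3]-.072*T[:2,0],r.get_obs()['wrist_torque'])"
```

```text
t: 4.48
tcp_pos: [0.4678, -0.2867, 0.1022]
tool_rot: [0.971, 0.239, -0.003, 0.001]
wrist_force: [-17.0, -2.3, 12.7]
opening: 0.013
grasp_force: 59.1
t: 4.82
tcp_pos: [0.4734, -0.3024, 0.1022]
tool_rot: [0.992, 0.123, -0.004, 0.001]
wrist_force: [-16.1, -0.5, 11.8]
opening: 0.0128
grasp_force: 60.0
0.24728193195958184 [ 0.40354381 -0.31997559] [-0.13689322  2.96256258 -0.30779381]
t: 4.98
tcp_pos: [0.4739, -0.3057, 0.1022]
tool_rot: [0.996, 0.093, -0.004, -0.0]
wrist_force: [-15.3, 1.4, 14.0]
opening: 0.0131
grasp_force: 59.1
0.18652105449654288 [ 0.40311872 -0.31904784] [ 0.22096964  3.14085861 -0.16833005]
```

To row units: 0.004 m is 0.2, 0.002 m is 0.1.

```bash
python3 nudge.py '[[0, 0, 0.04, 0.1, 0.2, 0.05, 0], [0, 0, 0, 0, 0, 0, 0]]';  python3 nudge.py '[[0, 0, 0.04, 0, 0.2, 0, 0], [0, 0, 0, 0, 0, 0, 0]]';  python3 -c "
from h import *
T=pose();a=np.arctan2(T[1,0],T[0,0]);print(a,T[:2,3]-.072*T[:2,0],r.get_obs()['wrist_torque'])"
```

```text
t: 5.15
tcp_pos: [0.4743, -0.3059, 0.1019]
tool_rot: [0.997, 0.075, -0.006, -0.003]
wrist_force: [-24.1, 11.0, 26.1]
opening: 0.0132
grasp_force: 63.6
t: 5.32
tcp_pos: [0.4743, -0.3061, 0.1018]
tool_rot: [0.998, 0.057, -0.006, -0.006]
wrist_force: [-25.7, 21.4, 32.8]
opening: 0.0129
grasp_force: 80.4
0.11418621067327424 [ 0.4028189  -0.31428265] [3.97239706 4.81004106 1.73005093]
```

To row units: -0.007 m is -0.35.

```bash
python3 nudge.py '[[0, 0, -0.07, 0, -0.35, 0, 0], [0, 0, 0, 0, 0, 0, 0.06], [0, 0, 0, 0, 0, 0, 0.06], [0, 0, 0, 0, 0, 0, 0.06], [0, 0, 0, 0, 0, 0, 0.06]]'; python3 nudge.py '[[0, 0, 0, 0, 0, -1.5, 0.085], [0, 0, 0, 0, 0, -1.5, 0.085], [0, 0, -0.12, 0, 0, -1.5, 0.085], [0, 0, -0.12, 0, 0, -1.5, 0.085], [0, 0, -0.12, 0, 0, -1.5, 0.085]]' >/dev/null; python3 nudge.py '[[0, 0, -0.12, 0, 0, -1.5, 0.085], [0, 0, -0.12, 0, 0, -1, 0.085], [0, 0, -0.12, 0, 0, 0, 0.085], [0, 0, -0.12, 0, 0, 0, 0.085], [0, 0, -0.12, 0, 0, 0, 0.085]]'>/dev/null; python3 nudge.py '[[0, 0, -0.12, 0, 0, 0, 0.085], [0, 0, -0.12, 0, 0, 0, 0.085], [0, 0, -0.12, 0, 0, 0, 0.085], [0, 0, -0.07, 0, 0, 0, 0.085]]'; python3 -c "
from h import *
go(.49,-.04,.30,1.571)"
```

```text
t: 5.73
tcp_pos: [0.4814, -0.3068, 0.1]
tool_rot: [0.996, 0.09, 0.001, 0.001]
wrist_force: [0.1, 0.7, -0.6]
opening: 0.06
grasp_force: 0.0
t: 6.9
tcp_pos: [0.4811, -0.3064, 0.2992]
tool_rot: [0.705, 0.709, 0.0, 0.0]
wrist_force: [0.1, 0.6, 0.5]
opening: 0.0849
grasp_force: 0.0
move [ 0.2664  0.0105 -0.0008] rz 0.0056 yaw now 1.5766 pos [ 0.4811 -0.3064  0.2992]
```

```bash
python3 nudge.py '[[0, 0, 0, 1.9, 0.075, 0, 0.085], [0, 0, 0, 1.9, 0.075, 0, 0.085], [0, 0, 0, 1.9, 0.075, 0, 0.085], [0, 0, 0, 1.9, 0.075, 0, 0.085], [0, 0, 0, 1.9, 0.075, 0, 0.085]]' >/dev/null; python3 nudge.py '[[0, 0, 0, 1.9, 0.075, 0, 0.085], [0, 0, 0, 1.9, 0.075, 0, 0.085], [0, 0, 0, 0, 0, 0, 0.085], [0, 0, 0, 0, 0, 0, 0.085], [0, 0, 0, 0, 0, 0, 0.085]]'; python3 -c "
from h import *
print(r.get_obs()['joint_velocities'].round(3)); im=snap('wrist','w2'); cv2.imwrite('pics/w2b.png',cv2.resize(im,None,fx=1.4,fy=1.4,interpolation=cv2.INTER_CUBIC))
go(.52,.36,.30,1.571)"
```

```text
t: 7.73
tcp_pos: [0.4914, -0.0402, 0.2993]
tool_rot: [0.707, 0.708, -0.0, 0.0]
wrist_force: [0.2, 0.1, 0.3]
opening: 0.0849
grasp_force: 0.0
[-0.032  0.006  0.001 -0.001  0.001 -0.001]
move [ 0.4009  0.0286 -0.0009] rz -0.0003 yaw now 1.5707 pos [ 0.4914 -0.0409  0.2993]
```

View pics/w2b.png

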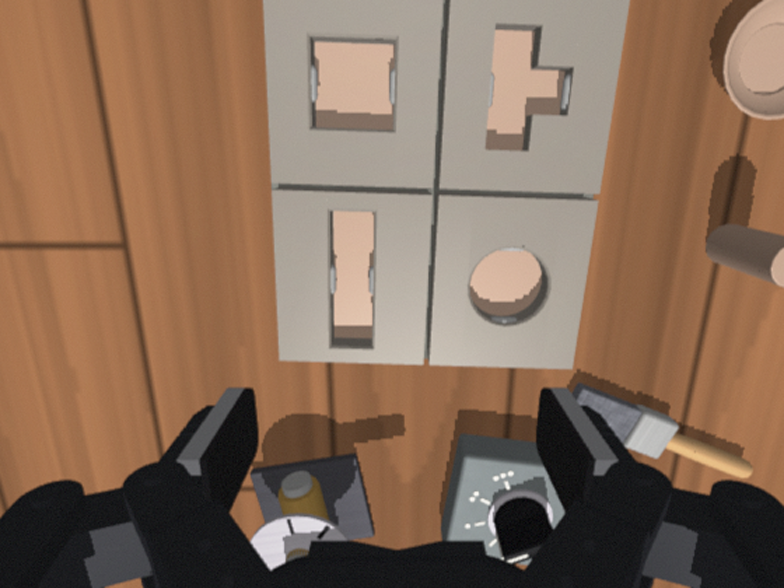

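The setter view is clear: bar cutout (329–376, 210–348), vase rim (468–547, 247–324), and tee corners from (495,24) to (485,149). The stem points right (+x).

```bash
python3 nudge.py '[[0, 0, 0, 1.825, 0.13, 0, 0.085], [0, 0, 0, 1.825, 0.13, 0, 0.085], [0, 0, 0, 1.825, 0.13, 0, 0.085], [0, 0, 0, 1.825, 0.13, 0, 0.085], [0, 0, 0, 1.825, 0.13, 0, 0.085]]' >/dev/null; python3 nudge.py '[[0, 0, 0, 1.825, 0.13, 0, 0.085], [0, 0, 0, 1.825, 0.13, 0, 0.085], [0, 0, 0, 1.825, 0.13, 0, 0.085], [0, 0, 0, 1.825, 0.13, 0, 0.085], [0, 0, 0, 1.825, 0.13, 0, 0.085]]' >/dev/null;  python3 nudge.py '[[0, 0, 0, 1.8, 0.13, 0, 0.085], [0, 0, 0, 0, 0, 0, 0.085], [0, 0, 0, 0, 0, 0, 0.085], [0, 0, 0, 0, 0, 0, 0.085]]'
python3 - <<'E'
from h import *
im=snap('wrist','w3'); cv2.imwrite('pics/w3b.png',cv2.resize(im,None,fx=1.4,fy=1.4,interpolation=cv2.INTER_CUBIC))
go(.52,.36,.30,1.571)
K,T=load("w2"); f=lambda x,y,z=.038:p2w((x/1.4,y/1.4),z,K,T)[:2]
P=lambda *l:np.array([f(*q) for q in l])
b=P((329,210),(376,210),(374,348),(330,348)); print("bar seat",b.mean(0),"sizes",np.linalg.norm(b[0]-b[1]),np.linalg.norm(b[1]-b[2]))
print("vase seat",f(507.5,285.5),P((468,285),(547,285),(507,247),(507,324)).round(4).tolist())
t=P((495,24),(541,26),(539,67),(573,68),(569,115),(530,113),(524,150),(485,149));print("tee",t.round(4).tolist())
g=P((265,0),(280,361),(573,368),(627,0));d=g[0]-g[1];print("grid yaw",np.arctan2(d[1],d[0])-np.pi/2);d=g[2]-g[1];print(np.arctan2(d[1],d[0]),g.round(4).tolist())
print("junction",f(433,190))
E
```

```text
t: 8.95
tcp_pos: [0.5202, 0.3595, 0.2985]
tool_rot: [0.708, 0.707, -0.001, 0.0]
wrist_force: [0.0, 0.0, 0.5]
opening: 0.0848
grasp_force: 0.0
move [ 0.0009 -0.0002 -0.001 ] rz -0.0021 yaw now 1.5689 pos [0.5202 0.3591 0.299 ]
bar seat [ 0.45529926 -0.07125946] sizes 0.03699872849604074 0.1178417588955024
vase seat [ 0.58350725 -0.07412613] [[0.5508, -0.0737], [0.6161, -0.0737], [0.5808, -0.0418], [0.5855, -0.1081]]
tee [[0.5612, 0.1179], [0.5938, 0.1167], [0.5947, 0.0903], [0.6194, 0.0897], [0.62, 0.0578], [0.5909, 0.0592], [0.5885, 0.0329], [0.5589, 0.0336]]
grid yaw -0.034083451844285406
-0.02596745300445071 [[0.4, 0.1326], [0.3907, -0.1424], [0.646, -0.149], [0.6523, 0.1329]]
junction [0.52010727 0.00310257]
```

View pics/w3b.png

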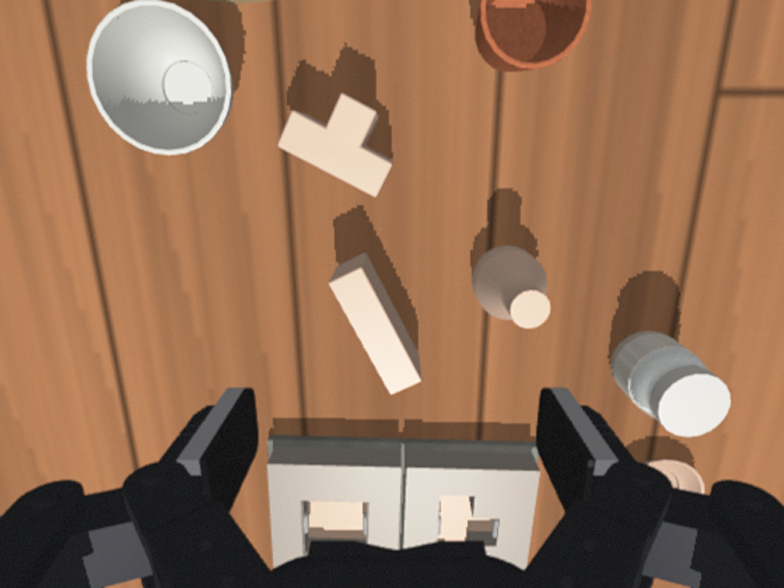

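Pieces, in 1.4× px:
- **Tee:** back edge (279,146)–(376,196), stem end (341,94)–(378,113).
- **Bar top:** (329,285), (362,269), (420,380), (391,394).
- **Vase:** neck top at (530,309).

Run:
```python
from h import *
K,T=load("w3"); P=lambda z,*l:np.array([p2w((x/1.4,y/1.4),z,K,T)[:2] for x,y in l])
t=P(.058,(298,110),(279,146),(376,196),(392,163),(341,94),(378,113))
back=(t[1]+t[2])/2; end=(t[4]+t[5])/2; d=end-back; e=t[2]-t[1]
print("tee c",(back+end)/2,"len",np.linalg.norm(d),np.linalg.norm(e),"yaw",np.arctan2(d[1],d[0]),np.arctan2(e[1],e[0])+np.pi/2, (t[1]+t[2])/2+(d/np.linalg.norm(d))*.027)
b=P(.058,(329,285),(362,269),(420,380),(391,394)); d=b[2]-b[1]; d2=b[3]-b[0]
print("bar c",b.mean(0),[np.linalg.norm(b[i]-b[i-1]).round(4) for i in range(4)],"long axis",np.arctan2(d[1],d[0]),np.arctan2(d2[1],d2[0]))
print("vase",P(.09,(530,309)))
go(*b.mean(0),.046,None)
```

```text
tee c [0.48263715 0.44075326] len 0.051724493709104424 0.07749542577907818 yaw 1.0892551588384944 1.0975858459113 [0.4831641  0.44176163]
bar c [0.5039855  0.29064165] [np.float64(0.1068), np.float64(0.0291), np.float64(0.1058), np.float64(0.0275)] long axis -1.1200080992458037 -1.1050888419018898
vase [[0.61683532 0.32275022]]
move [-0.0683 -0.016   0.253 ] rz None yaw now 1.5689 pos [0.5202 0.3591 0.299 ]
```

To row units: 0.02 m is 1.

```bash
python3 nudge.py '[[0, 0, -0.1155, 0, 0, 1, 0.06], [0, 0, -0.1155, 0, 0, 1, 0.06], [0, 0, -0.1155, 0, 0, 1, 0.06], [0, 0, -0.1155, 0, 0, 1, 0.06], [0, 0, 0, 0, 0, 0, 0.06]]'; python3 -c "
from h import *
go(.504,.2906,.046,2.029)"
```

```text
t: 9.42
tcp_pos: [0.5181, 0.3577, 0.2154]
tool_rot: [0.526, 0.85, -0.003, -0.002]
wrist_force: [-0.8, -1.0, -0.8]
opening: 0.0598
grasp_force: 0.0
move [-0.0537 -0.0414  0.1697] rz 0.0041 yaw now 2.0331 pos [0.5181 0.3577 0.2154]
```

```bash
python3 nudge.py '[[0, 0, 0, -1.35, -1, 0, 0.06], [0, 0, 0, -1.35, -1, 0, 0.06], [0, 0, 0, 0, 0, 1.75, 0.06], [0, 0, 0, 0, 0, 1.75, 0.06], [0, 0, 0, 0, 0, 0, 0.06]]'; python3 -c "
from h import *
go(.504,.2906,.046,2.029)"
```

```text
t: 9.83
tcp_pos: [0.5048, 0.2913, 0.1449]
tool_rot: [0.529, 0.849, -0.004, -0.002]
wrist_force: [-1.3, -1.2, -0.5]
opening: 0.0601
grasp_force: 0.0
move [-0.0003 -0.0001  0.0989] rz -0.002 yaw now 2.027 pos [0.5048 0.2913 0.1449]
```

To row units: 0.033 m is 1.65.

```bash
python3 nudge.py '[[0, 0, 0, 0, 0, 1.65, 0.06], [0, 0, 0, 0, 0, 1.65, 0.06], [0, 0, 0, 0, 0, 1.65, 0.06], [0, 0, 0, 0, 0, 0, 0.06], [0, 0, 0, 0, 0, 0, 0.0]]'; python3 nudge.py '[[0, 0, 0, 0, 0, 0, 0], [0, 0, 0, 0, 0, 0, 0], [0, 0, 0, 0, 0, 0, 0], [0, 0, 0, 0, 0, 0, 0], [0, 0, 0, 0, 0, 0, 0]]';python3 nudge.py '[[0, 0, 0, 0, 0, -0.5, 0], [0, 0, 0, 0, 0, -1.5, 0], [0, 0, 0, 0, 0, -1.5, 0], [0, 0, 0, 0, 0, -1.5, 0], [0, 0, 0, 0, 0, 0, 0]]'; python3 -c "
from h import *
go(.4556,-.0711,.16,1.541)"
```

```text
t: 10.25
tcp_pos: [0.5073, 0.294, 0.0508]
tool_rot: [0.527, 0.85, -0.001, -0.001]
wrist_force: [-0.5, -0.4, 0.7]
opening: 0.0496
grasp_force: 0.0
t: 10.67
tcp_pos: [0.5094, 0.2951, 0.0535]
tool_rot: [0.526, 0.85, 0.002, 0.002]
wrist_force: [-2.7, -1.6, 7.2]
opening: 0.0301
grasp_force: 57.8
t: 11.08
tcp_pos: [0.5115, 0.2964, 0.1585]
tool_rot: [0.526, 0.85, 0.005, 0.004]
wrist_force: [1.9, 0.5, 0.0]
opening: 0.0304
grasp_force: 57.9
move [-0.304  -0.214  -0.0039] rz 0.4923 yaw now 2.0333 pos [0.5115 0.2964 0.1585]
```

```bash
cat >> h.py <<'E'
def go(x,y,z,yaw):
    T=pose(); Rt=(R.from_euler("z",yaw)*R.from_euler("x",np.pi)).as_matrix()
    v=R.from_matrix(T[:3,:3].T@Rt).as_rotvec(); d=T[:3,:3].T@(np.array([x,y,z])-T[:3,3])
    print("rotvec",v.round(4),"move",d.round(4),"move after rot",(Rt.T@(np.array([x,y,z])-T[:3,3])).round(4),"pos",T[:3,3].round(4),"Fz",r.get_obs()["wrist_force"].round(1))
E
python3 nudge.py '[[0, 0, 0.12, 0, 0, 0, 0], [0, 0, 0.12, 0, 0, 0, 0], [0, 0, 0.12, 0, 0, 0, 0], [0, 0, 0.12, 0, 0, 0, 0], [0, 0, 0, 0, 0, 0, 0]]';python3 -c "
from h import *
go(.4556,-.0711,.16,1.541)"
```

```text
t: 11.5
tcp_pos: [0.5078, 0.2948, 0.151]
tool_rot: [0.714, 0.7, 0.0, 0.0]
wrist_force: [-0.9, -0.1, -1.9]
opening: 0.0306
grasp_force: 57.9
rotvec [ 0.0008 -0.0004  0.0093] move [-0.3669 -0.0447 -0.0092] move after rot [-0.3673 -0.0413 -0.009 ] pos [0.5078 0.2948 0.151 ] Fz [-0.9 -0.1 -1.9]
```

To row units: -0.0367 m is -1.835, -0.0042 m is -0.21.

```bash
python3 nudge.py '[[0, 0, 0.01, -1.835, -0.21, 0, 0], [0, 0, 0, -1.835, -0.21, 0, 0], [0, 0, 0, -1.835, -0.21, 0, 0], [0, 0, 0, -1.835, -0.21, 0, 0], [0, 0, 0, -1.835, -0.21, 0, 0]]' >/dev/null;python3 nudge.py '[[0, 0, 0, -1.835, -0.21, 0, 0], [0, 0, 0, -1.835, -0.21, 0, 0], [0, 0, 0, -1.835, -0.21, 0, 0], [0, 0, 0, -1.835, -0.21, 0, 0], [0, 0, 0, -1.835, -0.21, 0, 0]]' >/dev/null; python3 nudge.py '[[0, 0, 0, 0, 0, 0, 0], [0, 0, 0, 0, 0, 0, 0], [0, 0, 0, 0, 0, 0, 0], [0, 0, 0, 0, 0, 0, 0]]'; python3 -c "
from h import *
go(.4556,-.0711,.12,1.541)
im=snap('wrist','w4'); cv2.imwrite('pics/w4b.png',cv2.resize(im,None,fx=1.4,fy=1.4,interpolation=cv2.INTER_CUBIC))"
```

```text
t: 12.67
tcp_pos: [0.456, -0.0703, 0.1504]
tool_rot: [0.716, 0.698, 0.0, -0.0]
wrist_force: [-0.2, 1.6, -2.3]
opening: 0.0304
grasp_force: 57.9
rotvec [ 0.0001 -0.0002  0.0047] move [-0.0009 -0.0004  0.0304] move after rot [-0.0009 -0.0004  0.0304] pos [ 0.456  -0.0703  0.1504] Fz [-0.2  1.6 -2.3]
```

View pics/w4b.png

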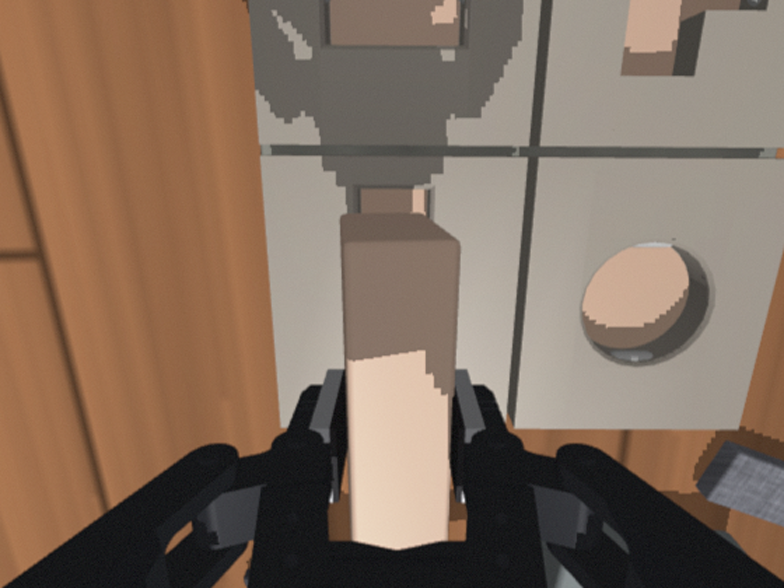

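The bar is held straight. Its far top edge is at (342–458,240) and the cutout's far edge at (355–432,187).

Run:
```python
from h import *
K,T=load("w4"); f=lambda x,y,z:p2w((x/1.4,y/1.4),z,K,T)[:2].round(4)
for z in(.15,.155,.16): print(z,f(342,238,z),f(458,240,z))
print("hole",f(355,187,.038),f(432,187,.038),"vase",f(582,297,.038),f(709,297,.038),f(645,241,.038),f(645,366,.038),"junction",f(523,152,.038))
```

```text
0.15 [ 0.4433 -0.0161] [ 0.4734 -0.0174]
0.155 [ 0.4439 -0.0152] [ 0.4728 -0.0164]
0.16 [ 0.4445 -0.0143] [ 0.4721 -0.0155]
hole [ 0.4379 -0.012 ] [ 0.4746 -0.0129] vase [ 0.551  -0.0699] [ 0.616  -0.0716] [ 0.5795 -0.0417] [ 0.5883 -0.1096] junction [0.5171 0.0019]
```

To row units: 0.015 m is 0.75, -0.001 m is -0.05.

```bash
python3 nudge.py '[[0, 0, 0.004, 0, -0.05, 1, 0], [0, 0, 0, 0, 0, 1, 0], [0, 0, 0, 0, 0, 0.75, 0], [0, 0, 0, 0, 0, 0.25, 0], [0, 0, 0, 0, 0, 0, 0]]'; python3 -c "
from h import *
go(.4552,-.0711,.0715,1.541)"; python3 nudge.py '[[0, 0, 0, 0, 0, 0.2, 0], [0, 0, 0, 0, 0, 0.2, 0], [0, 0, 0, 0, 0, 0, 0]]';python3 -c "
from h import *
go(.4552,-.0711,.0715,1.541)"
```

```text
t: 13.13
tcp_pos: [0.4544, -0.0696, 0.0895]
tool_rot: [0.717, 0.697, -0.0, -0.001]
wrist_force: [-0.5, 0.4, -2.8]
opening: 0.0307
grasp_force: 58.0
rotvec [-0.0019 -0.0008  0.0012] move [-0.0015  0.0009  0.018 ] move after rot [-0.0015  0.0008  0.018 ] pos [ 0.4544 -0.0696  0.0895] Fz [-0.5  0.4 -2.8]
t: 13.38
tcp_pos: [0.4562, -0.0708, 0.0841]
tool_rot: [0.718, 0.696, 0.001, 0.001]
wrist_force: [-1.7, 2.1, 10.0]
opening: 0.0305
grasp_force: 62.8
rotvec [ 0.0027  0.0003 -0.0005] move [-0.0003 -0.001   0.0126] move after rot [-0.0003 -0.001   0.0126] pos [ 0.4562 -0.0708  0.0841] Fz [-1.7  2.1 10. ]
```

Units first: shifts go in units of 20 mm. So 0.004 m is 0.2.

```bash
python3 nudge.py '[[0, 0, 0, 0, 0, 0.2, 0], [0, 0, 0, 0, 0, 0.2, 0], [0, 0, 0, 0, 0, 0.2, 0], [0, 0, 0, 0, 0, 0, 0]]'; python3 nudge.py '[[0, 0, 0, 0, 0, 0.15, 0], [0, 0, 0, 0, 0, 0.1, 0], [0, 0, 0, 0, 0, 0, 0]]';python3 -c "
from h import *
go(.4552,-.0711,.0715,1.541)"
```

```text
t: 13.72
tcp_pos: [0.4561, -0.0711, 0.0724]
tool_rot: [0.718, 0.696, 0.001, 0.002]
wrist_force: [-0.7, 4.4, 14.0]
opening: 0.0292
grasp_force: 59.2
t: 13.97
tcp_pos: [0.4549, -0.071, 0.0709]
tool_rot: [0.718, 0.696, 0.0, 0.001]
wrist_force: [-18.8, 6.4, 55.7]
opening: 0.0293
grasp_force: 58.6
rotvec [ 0.0018  0.0016 -0.0014] move [-0.0001  0.0003 -0.0006] move after rot [-0.0001  0.0003 -0.0006] pos [ 0.4549 -0.071   0.0709] Fz [-18.8   6.4  55.7]
```

To row units: -0.004 m is -0.2.

```bash
python3 nudge.py '[[0, 0, 0, 0, 0, -0.2, 0], [0, 0, 0, 0, 0, 0, 0.06], [0, 0, 0, 0, 0, 0, 0.06], [0, 0, 0, 0, 0, 0, 0.06], [0, 0, 0, 0, 0, 0, 0.06]]'; python3 nudge.py '[[0, 0, 0, 0, 0, -1.5, 0.06], [0, 0, 0, 0, 0, -2, 0.06], [0, 0, 0, 0, 0, -2, 0.06], [0, 0, 0, 0, 0, -2, 0.06], [0, 0, 0, 0, 0, -2, 0.06]]'; python3 nudge.py '[[0, 0, 0, 0, 0, -1.75, 0.06], [0, 0, 0, 0, 0, 0, 0.06]]';python3 -c "
from h import *
go(.52,.36,.3,1.571); im=snap('wrist','w5')"
```

```text
t: 14.38
tcp_pos: [0.455, -0.0711, 0.0687]
tool_rot: [0.718, 0.696, -0.0, -0.0]
wrist_force: [-0.1, -0.4, 0.3]
opening: 0.0599
grasp_force: 0.0
t: 14.8
tcp_pos: [0.4547, -0.0709, 0.2605]
tool_rot: [0.718, 0.696, -0.0, -0.0]
wrist_force: [1.4, -0.5, -0.4]
opening: 0.0599
grasp_force: 0.0
t: 14.97
tcp_pos: [0.458, -0.072, 0.301]
tool_rot: [0.718, 0.696, 0.002, 0.005]
wrist_force: [0.9, -0.3, -1.1]
opening: 0.0601
grasp_force: 0.0
rotvec [ 0.0103  0.0034 -0.0316] move [4.338e-01 4.840e-02 1.000e-04] move after rot [0.432  0.0621 0.001 ] pos [ 0.458 -0.072  0.301] Fz [ 0.9 -0.3 -1.1]
```

```bash
python3 nudge.py '[[0, 0, -0.03, 0, 0, 0, 0.085], [0, 0, 0, 1.8, 0.26, 0, 0.085], [0, 0, 0, 1.8, 0.26, 0, 0.085], [0, 0, 0, 1.8, 0.26, 0, 0.085], [0, 0, 0, 1.8, 0.26, 0, 0.085]]' >/dev/null; python3 nudge.py '[[0, 0, 0, 1.8, 0.26, 0, 0.085], [0, 0, 0, 1.8, 0.26, 0, 0.085], [0, 0, 0, 1.8, 0.26, 0, 0.085], [0, 0, 0, 1.8, 0.26, 0, 0.085], [0, 0, 0, 1.8, 0.26, 0, 0.085]]' >/dev/null;  python3 nudge.py '[[0, 0, 0, 1.8, 0.26, 0, 0.085], [0, 0, 0, 1.8, 0.26, 0, 0.085], [0, 0, 0, 1.8, 0.26, 0, 0.085], [0, 0, 0, 0, 0, 0, 0.085], [0, 0, 0, 0, 0, 0, 0.085]]'; python3 nudge.py '[[0, 0, 0, 0, 0, 0, 0.085], [0, 0, 0, 0, 0, 0, 0.085]]'
python3 - <<'E'
from h import *
im=snap('wrist','w6'); cv2.imwrite('pics/w6b.png',cv2.resize(im,None,fx=1.4,fy=1.4,interpolation=cv2.INTER_CUBIC))
go(.52,.36,.30,1.571); go(.6168,.3228,.12,1.571)
E
```

```text
t: 16.27
tcp_pos: [0.5174, 0.3625, 0.2909]
tool_rot: [0.707, 0.708, -0.002, -0.001]
wrist_force: [-0.1, -0.6, 0.2]
opening: 0.085
grasp_force: 0.0
t: 16.43
tcp_pos: [0.5178, 0.3597, 0.2934]
tool_rot: [0.708, 0.706, -0.001, -0.0]
wrist_force: [-0.4, -0.4, -0.2]
opening: 0.0848
grasp_force: 0.0
rotvec [-0.0007  0.0007 -0.0031] move [ 0.0005  0.002  -0.0061] move after rot [ 0.0005  0.002  -0.0061] pos [0.518  0.3595 0.2939] Fz [-0.1  0.1 -0.1]
rotvec [-0.0007  0.0007 -0.0031] move [-0.0363  0.099   0.1739] move after rot [-0.0368  0.0988  0.1739] pos [0.518  0.3595 0.2939] Fz [-0.1  0.1 -0.1]
```

View pics/w6b.png

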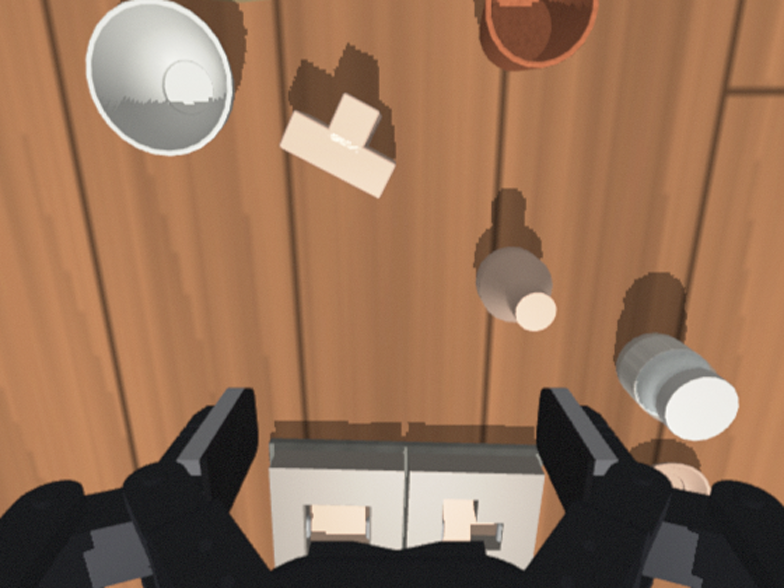

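Nothing has been knocked. The vase neck is at (536,312) and the jar top at (701,406).

Run:
```python
from h import *
K,T=load("w6"); f=lambda x,y,z:p2w((x/1.4,y/1.4),z,K,T)[:2].round(4)
v=f(536,312,.09);print("vase",v,"jar",f(701,406,.085), "tee", (f(331,172,.058)+f(361,103.5,.058))/2)
go(*v,.12,2.2)
```

```text
vase [0.6172 0.3224] jar [0.7528 0.2433] tee [0.48215 0.44075]
rotvec [-9.000e-04  4.000e-04 -6.321e-01] move [-0.0367  0.0994  0.1739] move after rot [-0.0884  0.0583  0.1739] pos [0.518  0.3595 0.2939] Fz [-0.1  0.1 -0.1]
```

To row units: 0.033 m is 1.65, 0.03 m is 1.5.

```bash
python3 nudge.py '[[0, 0, -0.003, -0.61, 1.65, 0, 0.06], [0, 0, 0, -0.61, 1.65, 0, 0.06], [0, 0, 0, -0.61, 1.65, 1.5, 0.06], [0, 0, 0, 0, 0, 1.5, 0.06], [0, 0, 0, 0, 0, 1.5, 0.06]]'>/dev/null;python3 nudge.py '[[0, 0, 0, 0, 0, 2, 0.06], [0, 0, 0, 0, 0, 1.5, 0.06], [0, 0, 0, 0, 0, 0, 0.06], [0, 0, 0, 0, 0, 0, 0.06]]';python3 -c "
from h import *
go(.6172,.3224,.080,1.571)"
```

```text
t: 17.23
tcp_pos: [0.6126, 0.3237, 0.1361]
tool_rot: [0.707, 0.707, -0.002, -0.001]
wrist_force: [0.4, -0.4, 0.5]
opening: 0.06
grasp_force: 0.0
rotvec [-0.004   0.0017 -0.0004] move [-0.0012  0.0048  0.0561] move after rot [-0.0013  0.0046  0.0561] pos [0.6126 0.3237 0.1361] Fz [ 0.4 -0.4  0.5]
```

To row units: 0.021 m is 1.05, 0.02 m is 1.

```bash
python3 nudge.py '[[-0.004, 0.002, 0, -0.065, 0.23, 0.75, 0.06], [0, 0, 0, 0, 0, 1, 0.06], [0, 0, 0, 0, 0, 1.05, 0.06], [0, 0, 0, 0, 0, 0, 0.06], [0, 0, 0, 0, 0, 0, 0.06]]';python3 nudge.py '[[0, 0, 0, 0, 0, 0, 0], [0, 0, 0, 0, 0, 0, 0], [0, 0, 0, 0, 0, 0, 0], [0, 0, 0, 0, 0, 0, 0], [0, 0, 0, 0, 0, 0, 0]]';python3 nudge.py '[[0, 0, 0, 0, 0, 0, 0], [0, 0, 0, 0, 0, 0, 0]]';python3 -c "
from h import *
go(.6172,.3224,.080,1.571);print(r.get_obs()['opening'])"
```

```text
t: 17.65
tcp_pos: [0.6193, 0.3241, 0.0833]
tool_rot: [0.707, 0.707, 0.003, 0.001]
wrist_force: [-0.3, 0.0, 0.3]
opening: 0.0599
grasp_force: 0.0
t: 18.07
tcp_pos: [0.6196, 0.3249, 0.0839]
tool_rot: [0.707, 0.708, 0.004, 0.001]
wrist_force: [-1.2, -0.1, 6.7]
opening: 0.0273
grasp_force: 58.3
t: 18.23
tcp_pos: [0.6196, 0.3249, 0.0839]
tool_rot: [0.706, 0.708, 0.004, 0.001]
wrist_force: [-0.7, -0.1, 6.2]
opening: 0.0276
grasp_force: 58.3
rotvec [ 0.0074 -0.0033  0.0016] move [-0.0025 -0.0024  0.0039] move after rot [-0.0025 -0.0024  0.0039] pos [0.6196 0.3249 0.0839] Fz [-0.7 -0.1  6.2]
0.027630244162326095
```

To row units: -0.03 m is -1.5, -0.01 m is -0.5.

```bash
python3 nudge.py '[[0, 0, 0, 0, 0, -0.5, 0], [0, 0, 0, 0, 0, -1.5, 0], [0, 0, 0, 0, 0, -1.5, 0], [0, 0, 0, 0, 0, -0.5, 0], [0, 0, 0, 0, 0, 0, 0]]';python3 -c "
from h import *
go(.5837,-.073,.17,1.571)"
```

```text
t: 18.65
tcp_pos: [0.6204, 0.325, 0.166]
tool_rot: [0.707, 0.708, 0.006, 0.002]
wrist_force: [-0.1, 0.2, -0.9]
opening: 0.0274
grasp_force: 59.1
rotvec [ 0.0112 -0.0047  0.0014] move [-0.3979 -0.0373 -0.0063] move after rot [-0.398  -0.0368 -0.004 ] pos [0.6204 0.325  0.166 ] Fz [-0.1  0.2 -0.9]
```

```bash
python3 nudge.py '[[0.011, -0.005, 0, -1.8, -0.17, 0, 0], [0, 0, 0, -1.81, -0.17, 0, 0], [0, 0, 0, -1.81, -0.17, 0, 0], [0, 0, 0, -1.81, -0.17, 0, 0], [0, 0, 0, -1.81, -0.17, 0, 0]]'>/dev/null;python3 nudge.py '[[0, 0, 0, -1.81, -0.17, 0, 0], [0, 0, 0, -1.81, -0.17, 0, 0], [0, 0, 0, -1.81, -0.17, 0, 0], [0, 0, 0, -1.81, -0.17, 0, 0], [0, 0, 0, -1.81, -0.17, 0, 0]]'>/dev/null;python3 nudge.py '[[0, 0, 0, -1.81, -0.17, 0, 0], [0, 0, 0, 0, 0, 0, 0], [0, 0, 0, 0, 0, 0, 0], [0, 0, 0, 0, 0, 0, 0], [0, 0, 0, 0, 0, 0, 0]]';python3 -c "
from h import *
go(.5837,-.073,.13,1.571)"
```

```text
t: 19.9
tcp_pos: [0.581, -0.0729, 0.1617]
tool_rot: [0.706, 0.708, -0.004, -0.002]
wrist_force: [-0.3, -1.1, -0.9]
opening: 0.0273
grasp_force: 59.3
rotvec [-0.0084  0.0024  0.0024] move [-0.0001  0.003   0.0316] move after rot [-0.0001  0.0027  0.0317] pos [ 0.581  -0.0729  0.1617] Fz [-0.3 -1.1 -0.9]
```

To row units: 0.02 m is 1, 0.01 m is 0.5.

```bash
python3 nudge.py '[[-0.008, 0.002, 0, 0, 0.135, 0.5, 0], [0, 0, 0, 0, 0, 1, 0], [0, 0, 0, 0, 0, 0, 0], [0, 0, 0, 0, 0, 0, 0]]';python3 -c "
from h import *
go(.5837,-.073,.13,1.571)
im=snap('wrist','w7'); cv2.imwrite('pics/w7b.png',cv2.resize(im,None,fx=1.4,fy=1.4,interpolation=cv2.INTER_CUBIC))"
```

```text
t: 20.23
tcp_pos: [0.5829, -0.0723, 0.1313]
tool_rot: [0.706, 0.708, -0.001, -0.001]
wrist_force: [-0.4, 0.0, -0.8]
opening: 0.0272
grasp_force: 59.3
rotvec [-0.0024  0.0001  0.0034] move [-0.0007  0.0008  0.0013] move after rot [-0.0007  0.0008  0.0013] pos [ 0.5829 -0.0723  0.1313] Fz [-0.4  0.  -0.8]
```

View pics/w7b.png

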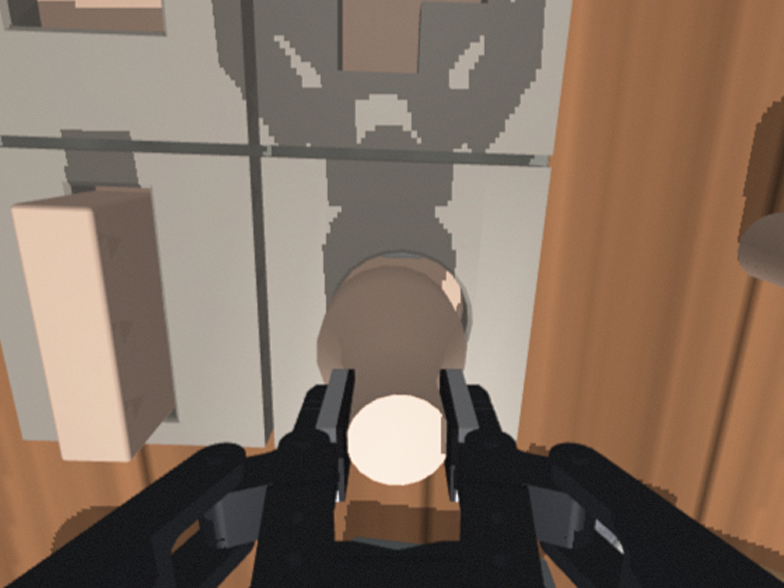

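The bar is in its seat. The vase spans x 317–467 and the hole's right rim is at about 472. I'll compare their centres.

Run:
```python
from h import *
K,T=load("w7"); f=lambda x,y,z:p2w((x/1.4,y/1.4),z,K,T)[:2].round(4)
for z in(.06,.07,.077): print(z,f(317,340,z),f(467,340,z))
print("neck",f(397,440,.1373),"rim right",f(472,305,.038),"rim top",f(400,250,.038),"foot top",f(393,253,.047))
print("junction",f(257,151,.038))
```

```text
0.06 [ 0.5483 -0.0763] [ 0.6134 -0.0761]
0.07 [ 0.55   -0.0722] [ 0.6119 -0.072 ]
0.077 [ 0.5513 -0.0693] [ 0.6108 -0.0691]
neck [ 0.5831 -0.0747] rim right [ 0.6184 -0.0673] rim top [ 0.5843 -0.0411] foot top [ 0.5812 -0.0405]
junction [0.5227 0.0019]
```

To row units: 0.002 m is 0.1, 0.006 m is 0.3.

```bash
python3 nudge.py '[[0, 0, 0, 0, 0.1, 0.25, 0], [0, 0, 0, 0, 0, 0.3, 0], [0, 0, 0, 0, 0, 0.25, 0], [0, 0, 0, 0, 0, 0, 0]]';python3 -c "
from h import *
go(.5845,-.073,.102,1.571)"
```

```text
t: 20.62
tcp_pos: [0.5855, -0.0738, 0.1154]
tool_rot: [0.707, 0.708, -0.0, 0.0]
wrist_force: [-0.6, -0.0, -2.0]
opening: 0.0272
grasp_force: 59.3
rotvec [-0.0005  0.0007  0.0014] move [ 0.0008 -0.001   0.0134] move after rot [ 0.0008 -0.001   0.0134] pos [ 0.5855 -0.0738  0.1154] Fz [-0.6 -0.  -2. ]
```

Bottom is below the brick top with no contact force. Pressing on.

To row units: 0.004 m is 0.2, -0.0005 m is -0.025.

```bash
python3 nudge.py '[[0, 0, 0, 0, -0.025, 0.2, 0], [0, 0, 0, 0, 0, 0.2, 0], [0, 0, 0, 0, 0, 0.2, 0], [0, 0, 0, 0, 0, 0, 0]]';python3 nudge.py '[[0, 0, 0, 0, 0, 0.15, 0], [0, 0, 0, 0, 0, 0.05, 0], [0, 0, 0, 0, 0, 0, 0]]';python3 -c "
from h import *
go(.5845,-.073,.102,1.571)"
```

```text
t: 20.95
tcp_pos: [0.5856, -0.0738, 0.1037]
tool_rot: [0.707, 0.708, 0.0, 0.001]
wrist_force: [2.0, 1.4, -2.7]
opening: 0.0274
grasp_force: 59.0
t: 21.2
tcp_pos: [0.5857, -0.0741, 0.102]
tool_rot: [0.707, 0.708, 0.0, 0.001]
wrist_force: [-3.0, 1.6, 8.3]
opening: 0.0272
grasp_force: 60.0
rotvec [0.0021 0.0016 0.0012] move [ 0.0011 -0.0012 -0.    ] move after rot [ 0.0011 -0.0012 -0.    ] pos [ 0.5857 -0.0741  0.102 ] Fz [-3.   1.6  8.3]
```

To row units: 0.003 m is 0.15.

```bash
python3 nudge.py '[[0, 0, 0, 0, 0, 0.15, 0], [0, 0, 0, 0, 0, 0.15, 0], [0, 0, 0, 0, 0, 0, 0]]';python3 nudge.py '[[0, 0, 0, 0, 0, 0.15, 0], [0, 0, 0, 0, 0, 0, 0]]';python3 -c "
from h import *
go(.5845,-.073,.102,1.571)"
```

```text
t: 21.45
tcp_pos: [0.5859, -0.0743, 0.1017]
tool_rot: [0.707, 0.708, 0.001, 0.003]
wrist_force: [-16.0, 3.0, 43.5]
opening: 0.0274
grasp_force: 64.4
t: 21.62
tcp_pos: [0.5847, -0.0742, 0.1009]
tool_rot: [0.707, 0.708, 0.0, 0.003]
wrist_force: [-23.1, 4.6, 60.8]
opening: 0.0274
grasp_force: 65.4
rotvec [0.0042 0.0039 0.0013] move [ 0.0012 -0.0002 -0.0011] move after rot [ 0.0012 -0.0002 -0.0011] pos [ 0.5847 -0.0742  0.1009] Fz [-23.1   4.6  60.8]
```

To row units: -0.006 m is -0.3.

```bash
python3 nudge.py '[[0, 0, 0, 0, 0, -0.3, 0], [0, 0, 0, 0, 0, 0, 0.06], [0, 0, 0, 0, 0, 0, 0.06], [0, 0, 0, 0, 0, 0, 0.06], [0, 0, 0, 0, 0, 0, 0.06]]';python3 nudge.py '[[0, 0, 0, 0, 0, -1.5, 0.06], [0, 0, 0, 0, 0, -1.5, 0.06], [0, 0, 0, 0, 0, 0, 0], [0, 0, 0, 0, 0, 0, 0], [0, 0, 0, 0, 0, 0, 0]]'>/dev/null;python3 nudge.py '[[0, 0, 0, 0, 0, 0, 0], [0, 0, 0, 0, 0, 0, 0], [0, 0, 0, 0, 0, 0, 0], [0, 0, 0, 0, 0, 0, 0], [0, 0, 0, 0, 0, 0, 0]]';python3 -c "
from h import *
go(.5845,-.075,.13,1.571)"
```

```text
t: 22.03
tcp_pos: [0.5853, -0.0741, 0.0964]
tool_rot: [0.707, 0.708, -0.0, 0.0]
wrist_force: [0.9, -0.5, -0.7]
opening: 0.0602
grasp_force: 0.0
t: 22.87
tcp_pos: [0.5853, -0.0739, 0.157]
tool_rot: [0.707, 0.708, -0.0, 0.0]
wrist_force: [-0.4, -0.8, -0.1]
opening: -0.0003
grasp_force: 0.0
rotvec [0.0002 0.0009 0.0013] move [-0.0011 -0.0008  0.027 ] move after rot [-0.0011 -0.0008  0.027 ] pos [ 0.5853 -0.0739  0.157 ] Fz [-0.4 -0.8 -0.1]
```

To row units: 0.012 m is 0.6, -0.001 m is -0.05.

```bash
python3 nudge.py '[[0, 0, 0, -0.05, 0, 0.6, 0], [0, 0, 0, 0, 0, 0.6, 0], [0, 0, 0, 0, 0, 0, 0]]'; for i in 1; do python3 nudge.py '[[0, 0, 0, 0, 0, 0.15, 0], [0, 0, 0, 0, 0, 0, 0]]'; done; python3 nudge.py '[[0, 0, 0, 0, 0, 0.15, 0], [0, 0, 0, 0, 0, 0, 0]]';python3 nudge.py '[[0, 0, 0, 0, 0, 0.1, 0], [0, 0, 0, 0, 0, 0, 0]]'
```

```text
t: 23.12
tcp_pos: [0.5842, -0.0747, 0.1312]
tool_rot: [0.707, 0.708, -0.001, -0.001]
wrist_force: [-0.6, 0.3, -0.1]
opening: 0.0002
grasp_force: 0.0
t: 23.28
tcp_pos: [0.5855, -0.075, 0.1303]
tool_rot: [0.707, 0.708, -0.0, 0.001]
wrist_force: [0.3, 0.6, 0.5]
opening: 0.0001
grasp_force: 0.0
t: 23.45
tcp_pos: [0.5858, -0.0752, 0.1286]
tool_rot: [0.707, 0.708, 0.0, 0.001]
wrist_force: [-1.4, -0.3, 3.7]
opening: -0.0001
grasp_force: 1.3
t: 23.62
tcp_pos: [0.5862, -0.0753, 0.1285]
tool_rot: [0.707, 0.708, 0.0, 0.002]
wrist_force: [-4.5, -0.3, 13.0]
opening: -0.0003
grasp_force: 6.5
```

To row units: 0.002 m is 0.1.

```bash
python3 nudge.py '[[0, 0, 0, 0, 0, 0.1, 0], [0, 0, 0, 0, 0, 0, 0]]';python3 nudge.py '[[0, 0, 0, 0, 0, 0.1, 0], [0, 0, 0, 0, 0, 0, 0]]'
```

```text
t: 23.78
tcp_pos: [0.5867, -0.0755, 0.1284]
tool_rot: [0.707, 0.708, 0.001, 0.003]
wrist_force: [-7.2, 0.9, 23.5]
opening: -0.0
grasp_force: 11.5
t: 23.95
tcp_pos: [0.5875, -0.0758, 0.1285]
tool_rot: [0.707, 0.708, 0.002, 0.005]
wrist_force: [-10.5, 1.5, 32.3]
opening: 0.0001
grasp_force: 16.4
```

To row units: -0.03 m is -1.5, -0.035 m is -1.75.

```bash
python3 nudge.py '[[0, 0, 0, 0, 0, -1.5, 0.085], [0, 0, 0, 0, 0, -1.75, 0.085], [0, 0, 0, 0, 0, -1.75, 0.085], [0, 0, 0, 0, 0, -1.75, 0.085], [0, 0, 0, 0, 0, -1.75, 0.085]]' >/dev/null; python3 nudge.py '[[0, 0, 0, 1.9, -0.275, 0, 0.085], [0, 0, 0, 1.9, -0.275, 0, 0.085], [0, 0, 0, 1.9, -0.275, 0, 0.085], [0, 0, 0, 1.9, -0.275, 0, 0.085], [0, 0, 0, 1.9, -0.275, 0, 0.085]]' >/dev/null;  python3 nudge.py '[[0, 0, 0, 1.9, -0.275, 0, 0.085], [0, 0, 0, 1.9, -0.275, 0, 0.085], [0, 0, 0, 1.9, -0.275, 0, 0.085], [0, 0, 0, 1.9, -0.275, 0, 0.085], [0, 0, 0, 1.9, -0.275, 0, 0.085]]' >/dev/null; python3 nudge.py '[[0, 0, 0, 1.9, -0.275, 0, 0.085], [0, 0, 0, 0.75, -0.275, 0, 0.085], [0, 0, 0, 0, 0, 0, 0.085], [0, 0, 0, 0, 0, 0, 0.085], [0, 0, 0, 0, 0, 0, 0.085]]'
python3 - <<'E'
from h import *
im=snap('wrist','w8'); cv2.imwrite('pics/w8b.png',cv2.resize(im,None,fx=1.4,fy=1.4,interpolation=cv2.INTER_CUBIC))
go(.4822,.4408,.15,2.664)
E
```

```text
t: 25.62
tcp_pos: [0.519, 0.3575, 0.2912]
tool_rot: [0.707, 0.708, -0.0, 0.001]
wrist_force: [-0.1, 0.4, 0.1]
opening: 0.0853
grasp_force: 0.0
rotvec [ 5.0000e-04  1.9000e-03 -1.0929e+00] move [ 0.0839 -0.0371  0.141 ] move after rot [0.0713 0.0574 0.1412] pos [0.5192 0.3571 0.2912] Fz [-0.5 -0.7 -0.8]
```

View pics/w8b.png

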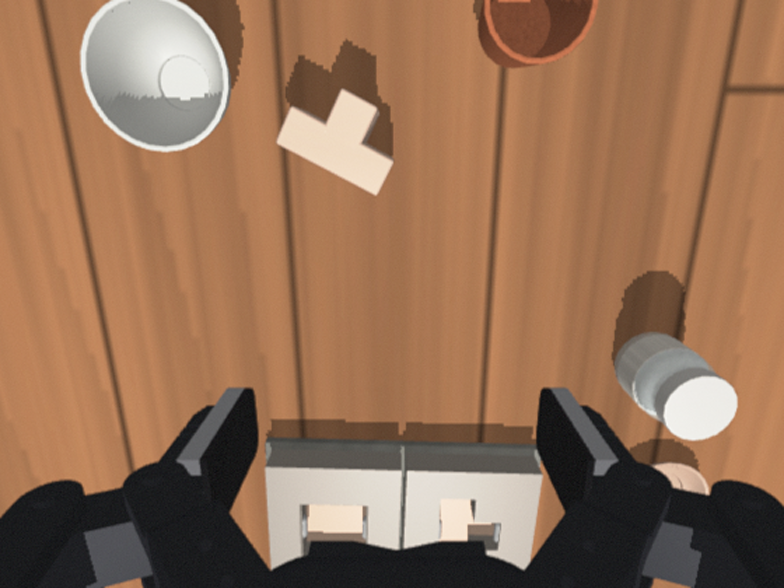

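The tee has not moved: back edge (277,143)–(376,195), stem end (342,89)–(379,108). The nearest bowl rim is at (226,90).

```bash
python3 - <<'E'
from h import *
K,T=load("w8"); f=lambda x,y,z=.058:p2w((x/1.4,y/1.4),z,K,T)[:2]
b=[f(277,143),f(376,195)];e=[f(342,89),f(379,108)]
B=sum(b)/2;E=sum(e)/2;d=E-B;w=b[1]-b[0];print("c",(B+E)/2,np.linalg.norm(d),"yaw",np.arctan2(d[1],d[0]),np.arctan2(w[1],w[0])+np.pi/2,"bowl",f(226,90,.055))
E
python3 nudge.py '[[0, 0, -0.1215, 0, 0, 0, 0.085], [0, 0, -0.1215, 0, 0, 0, 0.085], [0, 0, -0.1215, 0, 0, 0, 0.085], [0, 0, -0.1215, 0, 0, 0, 0.085], [0, 0, -0.1215, 0, 0, 0, 0.085]]'>/dev/null
python3 nudge.py '[[0, 0, -0.1215, 0, 0, 0, 0.085], [0, 0, -0.1215, 0, 0, 0, 0.085], [0, 0, -0.1215, 0, 0, 0, 0.085], [0, 0, -0.1215, 0, 0, 0, 0.085], [0, 0, 0, 0, 0, 0, 0.085]]';python3 -c "
from h import *
go(.4822,.4408,.15,2.664)"
```

```text
c [0.48253945 0.44079378] 0.05290714167579157 yaw 1.084722885131253 1.0923914690378411 bowl [0.40272521 0.46976001]
t: 26.5
tcp_pos: [0.5195, 0.3564, 0.2913]
tool_rot: [0.235, 0.972, -0.0, 0.001]
wrist_force: [-0.4, -0.7, -0.5]
opening: 0.0854
grasp_force: 0.0
rotvec [-0.0003  0.0018  0.0022] move [0.0721 0.058  0.1412] move after rot [0.0719 0.0578 0.1413] pos [0.5195 0.3564 0.2913] Fz [-0.4 -0.7 -0.5]
```

To row units: 0.04 m is 2, 0.03 m is 1.5.

```bash
python3 nudge.py '[[0, 0, 0, 1.2, 0.965, 0, 0.085], [0, 0, 0, 1.2, 0.965, 1, 0.085], [0, 0, 0, 1.2, 0.965, 1.5, 0.085], [0, 0, 0, 0, 0, 2, 0.085], [0, 0, 0, 0, 0, 2, 0.085]]'>/dev/null;python3 nudge.py '[[0, 0, 0, 0, 0, 1, 0.085], [0, 0, 0, 0, 0, 1, 0.085], [0, 0, 0, 0, 0, 0, 0.085], [0, 0, 0, 0, 0, 0, 0.085]]';python3 -c "
from h import *
go(.4822,.4408,.048,2.66)"
```

```text
t: 27.25
tcp_pos: [0.4817, 0.4401, 0.121]
tool_rot: [0.237, 0.971, -0.001, -0.0]
wrist_force: [0.1, 0.4, 1.1]
opening: 0.0854
grasp_force: 0.0
rotvec [-0.0028  0.0003  0.0022] move [-0.0001  0.001   0.073 ] move after rot [-0.0002  0.0008  0.073 ] pos [0.4817 0.4401 0.121 ] Fz [0.1 0.4 1.1]
```

To row units: 0.025 m is 1.25, 0.02 m is 1.

```bash
python3 nudge.py '[[0, 0, 0, 0, 0.05, 1.25, 0.085], [0, 0, 0, 0, 0, 1.25, 0.085], [0, 0, 0, 0, 0, 1, 0.085], [0, 0, 0, 0, 0, 0, 0.085], [0, 0, 0, 0, 0, 0, 0.085]]';python3 -c "
from h import *
go(.4822,.4408,.05,2.66)";python3 nudge.py '[[0, 0, 0, 0, 0, 0, 0], [0, 0, 0, 0, 0, 0, 0], [0, 0, 0, 0, 0, 0, 0], [0, 0, 0, 0, 0, 0, 0], [0, 0, 0, 0, 0, 0, 0]]';python3 -c "
from h import *
go(.4822,.4408,.05,2.66)"
```

```text
t: 27.67
tcp_pos: [0.4829, 0.4421, 0.0528]
tool_rot: [0.236, 0.972, -0.0, 0.001]
wrist_force: [-0.0, -0.7, 0.1]
opening: 0.0847
grasp_force: 0.0
rotvec [-0.0003  0.0015  0.0041] move [ 0.0001 -0.0015  0.0028] move after rot [ 0.0001 -0.0015  0.0028] pos [0.4829 0.4421 0.0528] Fz [-0.  -0.7  0.1]
t: 28.08
tcp_pos: [0.4839, 0.4433, 0.0545]
tool_rot: [0.236, 0.972, 0.001, 0.002]
wrist_force: [-0.1, -0.3, 7.3]
opening: 0.053
grasp_force: 65.4
rotvec [0.0034 0.0037 0.0055] move [ 0.0004 -0.003   0.0045] move after rot [ 0.0004 -0.003   0.0045] pos [0.4839 0.4433 0.0545] Fz [-0.1 -0.3  7.3]
```

To row units: -0.03 m is -1.5, -0.01 m is -0.5.

```bash
python3 nudge.py '[[0, 0, 0, 0, 0, -0.5, 0], [0, 0, 0, 0, 0, -1.5, 0], [0, 0, 0, 0, 0, -1.5, 0], [0, 0, 0, 0, 0, -1.5, 0], [0, 0, 0.12, 0, 0, 0, 0]]'>/dev/null;python3 nudge.py '[[0, 0, 0.12, 0, 0, 0, 0], [0, 0, 0.12, 0, 0, 0, 0], [0, 0, 0.12, 0, 0, 0, 0], [0, 0, 0.12, 0, 0, 0, 0], [0, 0, 0.12, 0, 0, 0, 0]]'>/dev/null;python3 nudge.py '[[0, 0, 0.12, 0, 0, 0, 0], [0, 0, 0.12, 0, 0, 0, 0], [0, 0, 0.12, 0, 0, 0, 0], [0, 0, 0.03, 0, 0, 0, 0], [0, 0, 0, 0, 0, 0, 0]]';python3 -c "
from h import *
go(.589,.0752,.15,1.541)"
```

```text
t: 29.33
tcp_pos: [0.4821, 0.4423, 0.1523]
tool_rot: [0.713, 0.702, -0.0, 0.001]
wrist_force: [0.4, -0.9, -2.7]
opening: 0.0525
grasp_force: 64.2
rotvec [0.0009 0.0011 0.0141] move [-0.3654  0.1127  0.0028] move after rot [-0.3638  0.1178  0.0023] pos [0.4821 0.4423 0.1523] Fz [ 0.4 -0.9 -2.7]
```

```bash
python3 nudge.py '[[0, 0, 0.014, -1.82, 0.57, 0, 0], [0, 0, 0, -1.82, 0.59, 0, 0], [0, 0, 0, -1.82, 0.59, 0, 0], [0, 0, 0, -1.82, 0.59, 0, 0], [0, 0, 0, -1.82, 0.59, 0, 0]]'>/dev/null;python3 nudge.py '[[0, 0, 0, -1.82, 0.59, 0, 0], [0, 0, 0, -1.82, 0.59, 0, 0], [0, 0, 0, -1.82, 0.59, 0, 0], [0, 0, 0, -1.82, 0.59, 0, 0], [0, 0, 0, -1.82, 0.59, 0, 0]]'>/dev/null;python3 nudge.py '[[0, 0, 0, 0, 0, 0, 0], [0, 0, 0, 0, 0, 0, 0], [0, 0, 0, 0, 0, 0, 0], [0, 0, 0, 0, 0, 0, 0]]';python3 -c "
from h import *
go(.589,.0752,.11,1.541)"
```

```text
t: 30.5
tcp_pos: [0.5893, 0.0763, 0.1524]
tool_rot: [0.717, 0.697, -0.0, 0.0]
wrist_force: [0.6, 0.4, -2.4]
opening: 0.0528
grasp_force: 64.2
rotvec [0.0006 0.0007 0.0025] move [-0.0011 -0.0003  0.0424] move after rot [-0.0011 -0.0003  0.0424] pos [0.5893 0.0763 0.1524] Fz [ 0.6  0.4 -2.4]
```

To row units: 0.02 m is 1, 0.015 m is 0.75.

```bash
python3 nudge.py '[[0, 0, 0.002, -0.05, 0, 1, 0], [0, 0, 0, 0, 0, 0.75, 0], [0, 0, 0, 0, 0, 0, 0], [0, 0, 0, 0, 0, 0, 0]]';python3 -c "
from h import *
go(.589,.0752,.11,1.541)
im=snap('wrist','w9'); cv2.imwrite('pics/w9b.png',cv2.resize(im,None,fx=1.4,fy=1.4,interpolation=cv2.INTER_CUBIC))"
```

```text
t: 30.83
tcp_pos: [0.5885, 0.0757, 0.1166]
tool_rot: [0.717, 0.697, -0.001, -0.0]
wrist_force: [0.9, 0.2, -1.3]
opening: 0.0527
grasp_force: 64.1
rotvec [-0.0015  0.001   0.0012] move [-0.0005  0.0005  0.0066] move after rot [-0.0005  0.0005  0.0066] pos [0.5885 0.0757 0.1166] Fz [ 0.9  0.2 -1.3]
```

View pics/w9b.png

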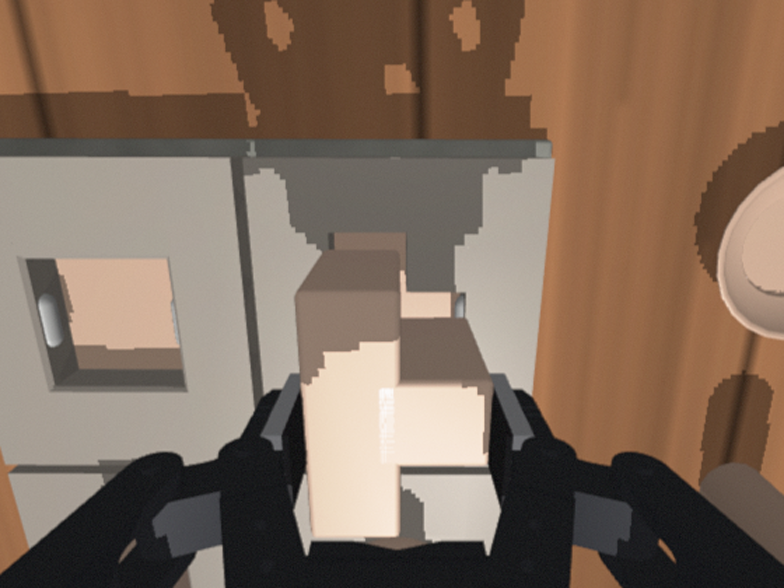

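The tile is oriented right, with the stem to +x. Cutout: far end (330–406,233), stem end x≈466 at y≈292. Tile bottom: far edge (324–399,250), stem's bottom right corner (465,318).

Run:
```python
from h import *
K,T=load("w9"); f=lambda x,y,z:p2w((x/1.4,y/1.4),z,K,T)[:2].round(4)
print("hole far",f(330,233,.038),f(406,233,.038),"stem corner",f(466,291,.038))
print("tile far bottom",f(324,250,.062),f(399,250,.062),"stem corner",f(465,318,.062))
print("tile far top",f(296,292,.120),f(400,290,.120),"stem corner",f(490,382,.12))
```

```text
hole far [0.5617 0.118 ] [0.5937 0.1171] stem corner [0.6192 0.0909]
tile far bottom [0.5625 0.1158] [0.5906 0.115 ] stem corner [0.6157 0.0872]
tile far top [0.5636 0.1168] [0.5906 0.1166] stem corner [0.6148 0.0894]
```

```bash
python3 nudge.py '[[0, 0, 0.001, 0, 0.05, 0.5, 0], [0, 0, 0, 0, 0, 0.5, 0], [0, 0, 0, 0, 0, 0.25, 0], [0, 0, 0, 0, 0, 0.2, 0], [0, 0, 0, 0, 0, 0, 0]]';python3 -c "
from h import *
go(.589,.0755,.0725,1.541)"; python3 nudge.py '[[0, 0, 0, 0, 0, 0.2, 0], [0, 0, 0, 0, 0, 0.2, 0], [0, 0, 0, 0, 0, 0, 0]]';python3 -c "
from h import *
go(.589,.0755,.0725,1.541)"
```

```text
t: 31.3
tcp_pos: [0.5899, 0.0741, 0.0869]
tool_rot: [0.718, 0.696, -0.001, -0.0]
wrist_force: [0.3, -0.5, -1.8]
opening: 0.0529
grasp_force: 64.2
rotvec [-0.0012  0.0011 -0.0023] move [ 0.0013 -0.0009  0.0144] move after rot [ 0.0013 -0.001   0.0144] pos [0.5899 0.0741 0.0869] Fz [ 0.3 -0.5 -1.8]
t: 31.55
tcp_pos: [0.5911, 0.0742, 0.0826]
tool_rot: [0.718, 0.696, 0.001, 0.001]
wrist_force: [-3.3, -0.4, 6.7]
opening: 0.0526
grasp_force: 65.2
rotvec [ 0.003   0.001  -0.0024] move [ 0.0013 -0.0022  0.0101] move after rot [ 0.0013 -0.0022  0.0101] pos [0.5911 0.0742 0.0826] Fz [-3.3 -0.4  6.7]
```

```bash
python3 nudge.py '[[0, 0, 0, 0.025, -0.05, 0.2, 0], [0, 0, 0, 0, 0, 0.2, 0], [0, 0, 0, 0, 0, 0.15, 0], [0, 0, 0, 0, 0, 0, 0]]'; python3 nudge.py '[[0, 0, 0, 0, 0, 0.15, 0], [0, 0, 0, 0, 0, 0.05, 0], [0, 0, 0, 0, 0, 0, 0]]';python3 -c "
from h import *
go(.589,.0755,.0725,1.541)"; python3 nudge.py '[[0, 0, 0, 0, 0, 0.1, 0], [0, 0, 0, 0, 0, 0, 0]]'
```

```text
t: 31.88
tcp_pos: [0.5898, 0.0748, 0.0724]
tool_rot: [0.718, 0.696, 0.0, 0.001]
wrist_force: [-9.7, 0.8, 22.6]
opening: 0.0527
grasp_force: 67.2
t: 32.13
tcp_pos: [0.5898, 0.0748, 0.0723]
tool_rot: [0.718, 0.696, 0.001, 0.002]
wrist_force: [-18.1, 0.2, 47.9]
opening: 0.0528
grasp_force: 70.3
rotvec [ 0.0043  0.0013 -0.002 ] move [ 0.0007 -0.0008 -0.0002] move after rot [ 0.0007 -0.0008 -0.0002] pos [0.5898 0.0748 0.0723] Fz [-18.1   0.2  47.9]
t: 32.3
tcp_pos: [0.5898, 0.0748, 0.0723]
tool_rot: [0.718, 0.696, 0.001, 0.002]
wrist_force: [-22.5, -0.5, 61.5]
opening: 0.0528
grasp_force: 71.8
```

To row units: -0.006 m is -0.3.

```bash
python3 nudge.py '[[0, 0, 0, 0, 0, -0.3, 0.085], [0, 0, 0, 0, 0, 0, 0.085], [0, 0, 0, 0, 0, 0, 0.085], [0, 0, 0, 0, 0, 0, 0.085], [0, 0, 0, 0, 0, 0, 0.085]]'; python3 nudge.py '[[0, 0, 0, 0, 0, -1.5, 0.085], [0, 0, 0, 0, 0, -2, 0.085], [0, 0, 0, 0, 0, -2, 0.085], [0, 0, 0, 0, 0, -2, 0.085], [0, 0, 0, 0, 0, -2, 0.085]]' >/dev/null; python3 nudge.py '[[0, 0, -0.03, -1.85, 0.05, 0, 0.085], [0, 0, 0, -1.85, 0.05, 0, 0.085], [0, 0, 0, -1.85, 0.05, 0, 0.085], [0, 0, 0, -1.85, 0.05, 0, 0.085], [0, 0, 0, -1.85, 0.05, 0, 0.085]]' >/dev/null; python3 nudge.py '[[0, 0, 0, -1.85, 0.05, 0, 0.085], [0, 0, 0, -1.85, 0.05, 0, 0.085], [0, 0, 0, -1.85, 0.05, 0, 0.085], [0, 0, 0, -1.85, 0.05, 0, 0.085], [0, 0, 0, -1.85, 0.05, 0, 0.085]]' >/dev/null; python3 nudge.py '[[0, 0, 0, 0, 0, 0, 0.085], [0, 0, 0, 0, 0, 0, 0.085], [0, 0, 0, 0, 0, 0, 0.085]]'
python3 - <<'E'
from h import *
im=snap('wrist','w10'); cv2.imwrite('pics/w10b.png',cv2.resize(im,None,fx=1.4,fy=1.4,interpolation=cv2.INTER_CUBIC))
E
```

```text
t: 32.72
tcp_pos: [0.5896, 0.0746, 0.0682]
tool_rot: [0.718, 0.696, -0.0, 0.0]
wrist_force: [0.2, -0.3, 0.4]
opening: 0.0851
grasp_force: 0.0
t: 34.22
tcp_pos: [0.5976, -0.2951, 0.2583]
tool_rot: [0.708, 0.706, -0.0, -0.0]
wrist_force: [-0.2, 0.4, -0.7]
opening: 0.0848
grasp_force: 0.0
```

View pics/w10b.png

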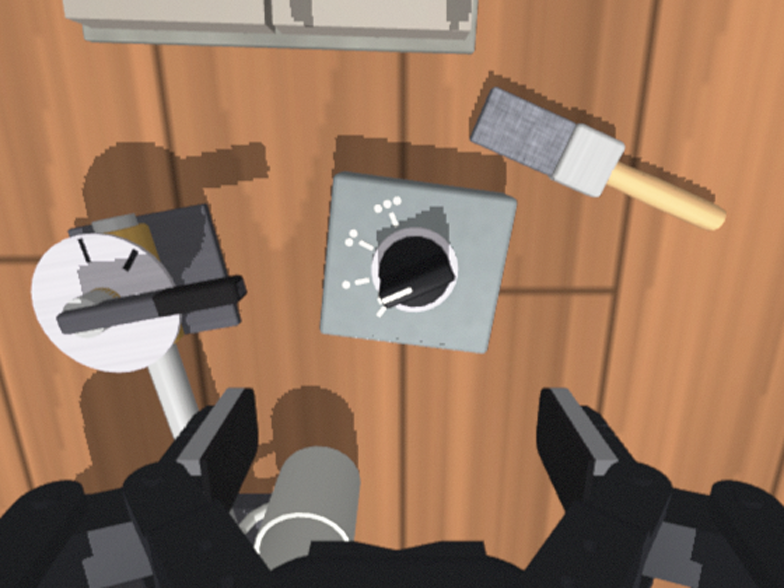

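The selector is on no-dot. The two-dot mark is at (365,243), knob disc centre is about (415,270), the pointer stripe runs (383,303)→(411,290), and the lever sits on the closed mark.

Run:
```python
from h import *
K,T=load("w10"); f=lambda x,y,z:p2w((x/1.4,y/1.4),z,K,T)[:2]
an=lambda d:np.arctan2(d[1],d[0]).round(3)
c=f(415,270,.043);print("c",c)
print("marks",[an(f(x,y,.04)-c) for x,y in((381,312),(362,282),(365,244),(393,218))])
print("stripe",f(383,303,.085),f(411,290,.085),an(f(383,303,.085)-f(411,290,.085)))
print("lever edge",an(f(240,277,.11)-f(60,312,.11)),an(f(243,294,.11)-f(63,333,.11)), "valve c",f(107,303,.078),"tip",f(241,286,.11))
go(*c,.12,1.0+np.pi)
```

```text
c [ 0.61087435 -0.30402593]
marks [np.float64(-2.22), np.float64(-2.896), np.float64(2.665), np.float64(1.972)]
stripe [ 0.58880812 -0.3152675 ] [ 0.60680984 -0.30658585] -2.692
lever edge 0.191 0.215 valve c [ 0.40650242 -0.3169536 ] tip [ 0.50675629 -0.29641676]
rotvec [ 1.0000e-04 -4.0000e-04 -2.5724e+00] move [-0.0097  0.0132  0.1387] move after rot [ 0.001  -0.0163  0.1387] pos [ 0.5977 -0.2944  0.2587] Fz [-0.1 -0.2 -0.5]
```

```bash
python3 nudge.py '[[0, 0, -0.12, 0, 0, 0, 0.05], [0, 0, -0.12, 0, 0, 0, 0.05], [0, 0, -0.12, 0, 0, 0, 0.05], [0, 0, -0.12, 0, 0, 0, 0.05], [0, 0, -0.12, 0, 0, 0, 0.05]]'>/dev/null;python3 nudge.py '[[0, 0, -0.12, 0, 0, 0, 0.05], [0, 0, -0.12, 0, 0, 0, 0.05], [0, 0, -0.12, 0, 0, 0, 0.05], [0, 0, -0.12, 0, 0, 0, 0.05], [0, 0, -0.12, 0, 0, 0, 0.05]]'>/dev/null;python3 nudge.py '[[0, 0, -0.12, 0, 0, 1, 0.05], [0, 0, -0.12, 0, 0, 1, 0.05], [0, 0, -0.12, 0, 0, 1, 0.05], [0, 0, -0.12, 0, 0, 1, 0.05], [0, 0, -0.12, 0, 0, 1, 0.05]]'>/dev/null;python3 nudge.py '[[0, 0, 0, 0, 0, 0, 0.05], [0, 0, 0, 0, 0, 0, 0.05]]'
python3 - <<'E'
from h import *
im=snap('wrist','w11'); cv2.imwrite('pics/w11b.png',cv2.resize(im,None,fx=1.4,fy=1.4,interpolation=cv2.INTER_CUBIC)[:430])
go(.6105,-.304,.077,.229+np.pi)
E
```

```text
t: 35.68
tcp_pos: [0.5974, -0.2932, 0.1588]
tool_rot: [-0.113, 0.994, 0.0, -0.001]
wrist_force: [0.1, -0.4, 0.3]
opening: 0.0498
grasp_force: 0.0
rotvec [-0.0012  0.0008 -0.0034] move [-0.0097 -0.0124  0.0834] move after rot [-0.0097 -0.0125  0.0834] pos [ 0.5982 -0.294   0.1604] Fz [ 1.2 -0.3  0.9]
```

View pics/w11b.png

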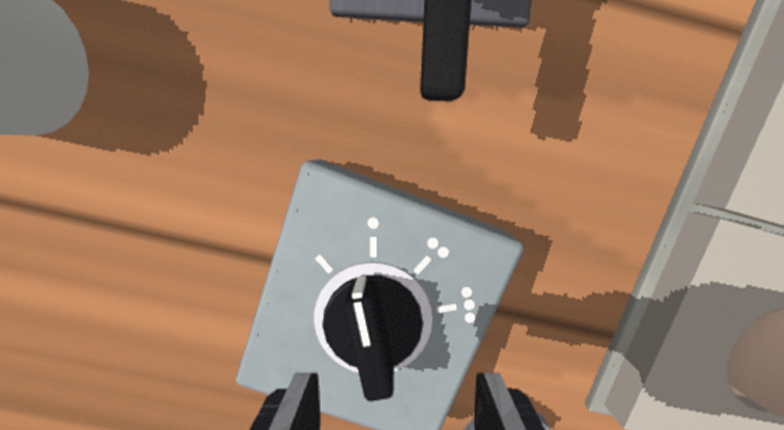

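The bar grip is tilted about 0.16 rad short of one-dot (between no-dot and one-dot). I'll align to it and grip.

```bash
python3 nudge.py '[[0, 0, -0.08, 0, 0, 0, 0.05], [0, 0, -0.08, 0, 0, 0, 0.05], [0, 0, 0, 0, 0, 0, 0.05]]'>/dev/null
python3 - <<'E'
from h import *
K,T=load("w11"); f=lambda x,y,z:p2w((x/1.4,y/1.4),z,K,T)[:2]
d=f(357,297,.085)-f(366,346,.085);print("stripe",np.arctan2(d[1],d[0])); d=f(362,296,.085)-f(377.5,396.5,.085);print("bar",np.arctan2(d[1],d[0]),"c",f(373,319,.045),(f(362,296,.085)+f(377.5,396.5,.085))/2)
c=f(373,319,.045); print([np.arctan2(*(f(x,y,.04)-c)[::-1]) for x,y in((323,264),(373,247),(423,265),(447,309))])
go(.6105,-.304,.077,.38+np.pi)
E
```

```text
stripe -2.766664973039786
bar -2.791090691972448 c [ 0.60882918 -0.30397255] [ 0.6078573  -0.30365444]
[np.float64(-2.1813933192850916), np.float64(-2.924710561848416), np.float64(2.615303340528913), np.float64(1.8935194878926025)]
rotvec [-0.0042  0.0026  0.0076] move [-0.0071 -0.012   0.0851] move after rot [-0.0074 -0.0123  0.085 ] pos [ 0.599  -0.2953  0.162 ] Fz [ 0.4 -0.2 -0.4]
```

To row units: -0.0115 m is -0.575, -0.0058 m is -0.29.

```bash
python3 nudge.py '[[0, 0, 0.01, -0.29, -0.575, 1, 0.05], [0, 0, 0, 0, 0, 1.5, 0.05], [0, 0, 0, 0, 0, 0, 0.05], [0, 0, 0, 0, 0, 0, 0.05]]'; python3 -c "
from h import *
go(.609,-.304,.077,.36+np.pi)"
```

```text
t: 36.32
tcp_pos: [0.6067, -0.3029, 0.1091]
tool_rot: [-0.186, 0.982, 0.001, -0.001]
wrist_force: [-0.3, 1.1, 0.8]
opening: 0.0501
grasp_force: 0.0
rotvec [ 0.0013 -0.0013  0.0149] move [-0.0017 -0.0019  0.0321] move after rot [-0.0017 -0.0018  0.0321] pos [ 0.6067 -0.3029  0.1091] Fz [-0.3  1.1  0.8]
```

To row units: 0.016 m is 0.8, 0.015 m is 0.75.

```bash
python3 nudge.py '[[0, 0, 0.015, -0.085, -0.09, 0.75, 0.05], [0, 0, 0, 0, 0, 0.8, 0.05], [0, 0, 0, 0, 0, 0, 0.05], [0, 0, 0, 0, 0, 0, 0], [0, 0, 0, 0, 0, 0, 0]]'; python3 nudge.py '[[0, 0, 0, 0, 0, 0, 0], [0, 0, 0, 0, 0, 0, 0], [0, 0, 0, 0, 0, 0, 0], [0, 0, 0, 0, 0, 0, 0]]'; python3 -c "
from h import *
go(.609,-.304,.077,-.484+np.pi);print(r.get_obs()['wrist_torque'])"
```

```text
t: 36.73
tcp_pos: [0.6107, -0.3052, 0.0809]
tool_rot: [-0.18, 0.984, -0.001, 0.001]
wrist_force: [-0.0, 0.3, 0.2]
opening: 0.027
grasp_force: 0.0
t: 37.07
tcp_pos: [0.6105, -0.3032, 0.0812]
tool_rot: [-0.18, 0.984, 0.0, 0.001]
wrist_force: [-1.7, 5.8, 6.0]
opening: 0.0128
grasp_force: 59.9
rotvec [0.001  0.0029 0.847 ] move [ 0.0017 -0.0002  0.0042] move after rot [ 0.0009 -0.0014  0.0042] pos [ 0.6105 -0.3032  0.0812] Fz [-1.7  5.8  6. ]
[ 1.24906994  0.34798143 -0.08446683]
```

```bash
python3 nudge.py '[[0, 0, 0.121, 0, 0, 0, 0], [0, 0, 0.121, 0, 0, 0, 0], [0, 0, 0.121, 0, 0, 0, 0], [0, 0, 0.121, 0, 0, 0, 0], [0, 0, 0.121, 0, 0, 0, 0]]'; python3 nudge.py '[[0, 0, 0.121, 0, 0, 0, 0], [0, 0, 0.121, 0, 0, 0, 0], [0, 0, 0, 0, 0, 0, 0], [0, 0, 0, 0, 0, 0, 0]]'; python3 -c "
from h import *
go(.609,-.304,.077,-.484+np.pi);print(r.get_obs()['wrist_torque'])"
```

```text
t: 37.48
tcp_pos: [0.6104, -0.3035, 0.0812]
tool_rot: [0.124, 0.992, 0.0, 0.001]
wrist_force: [-1.5, 5.2, 5.4]
opening: 0.0129
grasp_force: 59.8
t: 37.82
tcp_pos: [0.6104, -0.3037, 0.0812]
tool_rot: [0.24, 0.971, 0.0, 0.001]
wrist_force: [-1.6, 5.3, 5.9]
opening: 0.0127
grasp_force: 59.9
rotvec [ 0.0012  0.0023 -0.0005] move [ 0.0011 -0.0009  0.0042] move after rot [ 0.0011 -0.0009  0.0042] pos [ 0.6104 -0.3037  0.0812] Fz [-1.6  5.3  5.9]
[1.02282937 0.49488366 0.0072797 ]
```

Units first: shifts go in units of 20 mm. So -0.03 m is -1.5, -0.02 m is -1.

```bash
python3 nudge.py '[[0, 0, 0, 0, 0, 0, 0.05], [0, 0, 0, 0, 0, 0, 0.05], [0, 0, 0, 0, 0, 0, 0.05], [0, 0, 0, 0, 0, 0, 0.05]]'; python3 nudge.py '[[0, 0, 0, 0, 0, -1.5, 0.05], [0, 0, 0, -0.5, 0, -1.5, 0.05], [0, 0, 0, -0.75, 0, -1, 0.05], [0, 0, 0, 0, 0, 0, 0.05], [0, 0, 0, 0, 0, 0, 0.05]]'
python3 - <<'E'
from h import *
im=snap('wrist','w12'); K,T=load('w12')
q=T[:3,:3].T@(np.array([.609,-.304,.06])-T[:3,3]); q=K@(q/q[2]);print("knob px",q[:2])
# rectify the plane z=.085 and z=.04 round the knob: 4 px/mm, x right, y up
def rect(z):
    P=lambda x,y:(lambda c:(K@c)[:2]/c[2])(T[:3,:3].T@(np.array([x,y,z])-T[:3,3]))
    s=.06; src=np.float32([P(.609-s,-.304+s),P(.609+s,-.304+s),P(.609+s,-.304-s),P(.609-s,-.304-s)])
    return cv2.warpPerspective(im,cv2.getPerspectiveTransform(src,np.float32([[0,0],[480,0],[480,480],[0,480]])),(480,480))
for z in(.085,.04):
    a=rect(z); m=(a.min(2)>215).astype(np.uint8)
    n,l,st,ce=cv2.connectedComponentsWithStats(m)
    for i in range(1,n):
        if 25<st[i,4]<4000:
            p=np.argwhere(l==i)[:,::-1].astype(float); w,v=np.linalg.eigh(np.cov(p.T)); d=v[:,1]
            x,y=(ce[i]-240)/4; print(z,"area",st[i,4],"pos mm",round(x,1),round(-y,1),"ang from c",round(np.arctan2(-y,x),3),"axis",round(np.arctan2(-d[1],d[0]),3),"elong",round((w[1]/w[0])**.5,1))
E
```

```text
t: 38.15
tcp_pos: [0.6102, -0.3052, 0.0791]
tool_rot: [0.24, 0.971, -0.001, 0.001]
wrist_force: [0.0, 0.9, 0.2]
opening: 0.0499
grasp_force: 0.0
t: 38.57
tcp_pos: [0.6333, -0.3175, 0.1604]
tool_rot: [0.24, 0.971, -0.001, 0.002]
wrist_force: [0.2, -0.1, -0.3]
opening: 0.05
grasp_force: 0.0
knob px [285.3092286  181.13146443]
0.085 area 132 pos mm -23.0 43.7 ang from c 2.055 axis -3.106 elong 1.7
0.085 area 219 pos mm -28.3 40.3 ang from c 2.183 axis -2.3 elong 1.1
0.085 area 245 pos mm -42.7 26.1 ang from c 2.594 axis -1.737 elong 1.0
0.085 area 247 pos mm -45.5 20.9 ang from c 2.711 axis -1.915 elong 1.0
0.085 area 362 pos mm -35.5 19.0 ang from c 2.651 axis 2.658 elong 3.2
0.085 area 844 pos mm 15.9 10.3 ang from c 0.575 axis -1.296 elong 6.3
0.085 area 3625 pos mm -18.1 -9.1 ang from c -2.678 axis 2.469 elong 2.5
0.085 area 88 pos mm -22.5 12.5 ang from c 2.632 axis -2.102 elong 1.9
0.085 area 825 pos mm -11.4 6.7 ang from c 2.612 axis 2.65 elong 7.5
0.085 area 372 pos mm -38.5 -2.8 ang from c -3.069 axis -2.926 elong 3.0
0.085 area 254 pos mm -48.1 -4.9 ang from c -3.041 axis 2.51
[... 231 characters left out ...]
rea 327 pos mm -24.6 44.4 ang from c 2.077 axis -2.119 elong 1.1
0.04 area 368 pos mm -42.3 26.9 ang from c 2.574 axis -1.569 elong 1.0
0.04 area 368 pos mm -45.6 20.5 ang from c 2.719 axis -3.129 elong 1.0
0.04 area 549 pos mm -33.3 18.2 ang from c 2.642 axis 2.656 elong 3.2
0.04 area 1261 pos mm 29.6 7.6 ang from c 0.25 axis -1.293 elong 6.3
0.04 area 133 pos mm -17.4 10.3 ang from c 2.607 axis -2.112 elong 1.9
0.04 area 1230 pos mm -3.8 3.1 ang from c 2.457 axis 2.651 elong 7.6
0.04 area 556 pos mm -37.0 -8.5 ang from c -2.917 axis -2.936 elong 3.1
0.04 area 378 pos mm -48.8 -11.0 ang from c -2.92 axis 2.56 elong 1.1
0.04 area 567 pos mm -22.7 -31.2 ang from c -2.199 axis -2.248 elong 3.0
```

Selector confirmed: the stripe axis is at 2.65 rad and the two-dot mark at 2.656. Next is the valve to half.

To row units: -0.02 m is -1.

```bash
python3 nudge.py '[[0, 0, -0.115, 0, 0, -1, 0.06], [0, 0, -0.115, 0, 0, -1, 0.06], [0, 0, -0.115, 0, 0, 0, 0.06], [0, 0, -0.115, 0, 0, 0, 0.06], [0, 0, -0.115, 0, 0, 0, 0.06]]'>/dev/null; python3 nudge.py '[[0, 0, -0.115, 0, 0, 0, 0.06], [0, 0, 0, 0, 0, 0, 0.06], [0, 0, 0, 0, 0, 0, 0.06]]'; python3 -c "
from h import *
go(.477,-.3035,.1,.205+np.pi)"
```

```text
t: 39.28
tcp_pos: [0.631, -0.3158, 0.197]
tool_rot: [-0.101, 0.995, 0.0, -0.001]
wrist_force: [-0.1, -0.2, 0.4]
opening: 0.0598
grasp_force: 0.0
rotvec [ 0.0009 -0.0015 -0.0031] move [0.1482 0.0428 0.0973] move after rot [0.1482 0.0434 0.097 ] pos [ 0.631  -0.3158  0.197 ] Fz [-0.1 -0.2  0.4]
```

```bash
python3 nudge.py '[[0, 0, 0, 1.85, 0.54, 0, 0.06], [0, 0, 0, 1.85, 0.54, 0, 0.06], [0, 0, 0, 1.85, 0.54, 0, 0.06], [0, 0, 0, 1.85, 0.54, 0, 0.06], [0, 0, 0, 0, 0, 1.5, 0.06]]'>/dev/null; python3 nudge.py '[[0, 0, 0, 0, 0, 1, 0.06], [0, 0, 0, 0, 0, 0, 0.06], [0, 0, 0, 0, 0, 0, 0.06]]'; python3 -c "
from h import *
go(.477,-.3035,.1,.205+np.pi)"
```

```text
t: 39.95
tcp_pos: [0.4772, -0.3034, 0.1475]
tool_rot: [-0.101, 0.995, 0.001, -0.001]
wrist_force: [0.3, -0.2, 0.6]
opening: 0.0598
grasp_force: 0.0
rotvec [ 0.0014 -0.0013 -0.0019] move [ 0.0001 -0.0001  0.0475] move after rot [ 0.0002 -0.      0.0475] pos [ 0.4772 -0.3034  0.1475] Fz [ 0.3 -0.2  0.6]
```

To row units: 0.023 m is 1.15.

```bash
python3 nudge.py '[[0, 0, 0, 0, 0, 1.15, 0.06], [0, 0, 0, 0, 0, 1.15, 0.06], [0, 0, 0, 0, 0, 0, 0.06], [0, 0, 0, 0, 0, 0, 0], [0, 0, 0, 0, 0, 0, 0]]'; python3 nudge.py '[[0, 0, 0, 0, 0, 0, 0], [0, 0, 0, 0, 0, 0, 0], [0, 0, 0, 0, 0, 0, 0], [0, 0, 0, 0, 0, 0, 0]]'; python3 -c "
from h import *
go(.477,-.3035,.1,.205+np.pi);print(r.get_obs()['wrist_torque'])"
```

```text
t: 40.37
tcp_pos: [0.4793, -0.3048, 0.104]
tool_rot: [-0.102, 0.995, -0.001, 0.001]
wrist_force: [0.3, 0.0, 0.1]
opening: 0.0367
grasp_force: 0.0
t: 40.7
tcp_pos: [0.4792, -0.304, 0.1044]
tool_rot: [-0.102, 0.995, -0.001, 0.002]
wrist_force: [-0.3, 3.5, 5.6]
opening: 0.0135
grasp_force: 58.2
rotvec [-0.0016  0.0033 -0.0002] move [0.0021 0.0009 0.0044] move after rot [0.0021 0.0009 0.0044] pos [ 0.4792 -0.304   0.1044] Fz [-0.3  3.5  5.6]
[ 0.78534467  0.05017728 -0.42578924]
```

To row units: 0.0089 m is 0.445, 0.0005 m is 0.025.

```bash
python3 nudge.py '[[0, 0, -0.12, 0.025, 0.445, 0, 0], [0, 0, -0.12, 0.025, 0.445, 0, 0], [0, 0, -0.12, 0.025, 0.445, 0, 0], [0, 0, -0.12, 0.025, 0.445, 0, 0], [0, 0, -0.12, 0.025, 0.445, 0, 0]]'; python3 nudge.py '[[0, 0, -0.12, 0.025, 0.445, 0, 0], [0, 0, -0.065, 0.01, 0.24, 0, 0], [0, 0, 0, 0, 0, 0, 0], [0, 0, 0, 0, 0, 0, 0]]'; python3 -c "
from h import *
go(.477,-.3035,.1,.99+np.pi);T=pose();print(np.arctan2(T[1,3]+.319,T[0,3]-.4055),r.get_obs()['wrist_torque'])"; python3 nudge.py '[[0, 0, 0, 0, 0, 0, 0.05], [0, 0, 0, 0, 0, 0, 0.05], [0, 0, 0, 0, 0, 0, 0.05], [0, 0, 0, 0, 0, 0, 0.05]]'; python3 nudge.py '[[0, 0, 0, 0, 0, -1.5, 0.06], [0, 0, 0, 0, 0, -1.5, 0.06], [0, 0, 0, 0, 0, -1.5, 0.06], [0, 0, 0, 0, 0, -1.5, 0.06], [0, 0, 0, 0, 0, -1.5, 0.06]]';python3 nudge.py '[[0, 0, 0, 1, 0, 0, 0.06], [0, 0, 0, 1, 0, 0, 0.06], [0, 0, 0, 0, 0, 0, 0.06], [0, 0, 0, 0, 0, 0, 0.06]]'
```

```text
t: 41.12
tcp_pos: [0.4582, -0.2643, 0.1043]
tool_rot: [-0.395, 0.919, -0.001, 0.002]
wrist_force: [1.1, 5.7, 8.8]
opening: 0.0128
grasp_force: 59.0
t: 41.45
tcp_pos: [0.4473, -0.2554, 0.1043]
tool_rot: [-0.476, 0.88, -0.0, 0.002]
wrist_force: [0.8, 8.5, 8.5]
opening: 0.0131
grasp_force: 58.7
rotvec [-0.0026  0.0035  0.0015] move [ 0.024  -0.0512  0.0044] move after rot [ 0.0239 -0.0513  0.0043] pos [ 0.4473 -0.2554  0.1043] Fz [0.8 8.5 8.5]
0.9899868100928965 [ 1.67062835 -0.00562463 -0.22738686]
t: 41.78
tcp_pos: [0.4467, -0.2577, 0.1027]
tool_rot: [-0.475, 0.88, -0.001, 0.0]
wrist_force: [-0.3, -0.6, -0.0]
opening: 0.0496
grasp_force: 0.0
t: 42.2
tcp_pos: [0.4461, -0.2572, 0.2538]
tool_rot: [-0.475, 0.88, -0.001, 0.0]
wrist_force: [1.4, -0.5, -0.9]
opening: 0.0601
grasp_force: 0.0
t: 42.53
tcp_pos: [0.424, -0.2912, 0.2524]
tool_rot: [-0.474, 0.88, -0.001, 0.0]
wrist_force: [0.0, 0.5, -0.5]
opening: 0.06
grasp_force: 0.0
```

Run:
```python
from h import *
im=snap('wrist','w13'); K,T=load('w13'); c0=(.4055,-.319)
def rect(z,s=.12):
    P=lambda x,y:(lambda c:(K@c)[:2]/c[2])(T[:3,:3].T@(np.array([x,y,z])-T[:3,3]))
    x,y=c0; src=np.float32([P(x-s,y+s),P(x+s,y+s),P(x+s,y-s),P(x-s,y-s)])
    return cv2.warpPerspective(im,cv2.getPerspectiveTransform(src,np.float32([[0,0],[480,0],[480,480],[0,480]])),(480,480))
for z in(.11,.078):
    a=rect(z); cv2.imwrite(f"pics/r{z}.png",a)
    for th in(45,70):
        m=(a.max(2)<th).astype(np.uint8); n,l,st,ce=cv2.connectedComponentsWithStats(m)
        for i in range(1,n):
            if 25<st[i,4]<9000:
                p=np.argwhere(l==i)[:,::-1].astype(float); w,v=np.linalg.eigh(np.cov(p.T)); d=v[:,1]
                x,y=(ce[i]-240)/2; print(z,th,"area",st[i,4],"pos",round(x,1),round(-y,1),"ang c",round(np.arctan2(-y,x),3),"axis",round(np.arctan2(-d[1],d[0])%np.pi,3),"elong",round((w[1]/max(w[0],.01))**.5,1))
a=rect(.078); g=a.min(2); m=(g>190).astype(np.uint8); n,l,st,ce=cv2.connectedComponentsWithStats(m); i=1+np.argmax(st[1:,4]);print("plate",st[i],(ce[i]-240)/2)
```

```text
0.11 45 area 355 pos 2.6 114.8 ang c 1.548 axis 1.036 elong 2.0
0.11 45 area 2247 pos 41.6 62.2 ang c 0.982 axis 0.976 elong 3.8
0.11 45 area 1067 pos 111.8 52.9 ang c 0.442 axis 0.956 elong 2.8
0.11 70 area 413 pos 2.5 114.7 ang c 1.549 axis 0.998 elong 1.8
0.11 70 area 2525 pos 41.4 61.9 ang c 0.981 axis 0.976 elong 3.6
0.11 70 area 1211 pos 111.3 52.6 ang c 0.441 axis 0.957 elong 2.8
0.11 70 area 59 pos -8.6 29.8 ang c 1.85 axis 1.734 elong 11.2
0.11 70 area 36 pos -41.5 18.5 ang c 2.722 axis 1.196 elong 1.9
0.11 70 area 61 pos 31.2 2.3 ang c 0.074 axis 0.181 elong 10.3
0.078 45 area 2818 pos 49.4 74.1 ang c 0.983 axis 0.976 elong 3.8
0.078 45 area 159 pos 117.5 53.1 ang c 0.425 axis 1.27 elong 2.3
0.078 70 area 3172 pos 49.3 73.8 ang c 0.982 axis 0.975 elong 3.6
0.078 70 area 225 pos 117.1 53.1 ang c 0.426 axis 1.307 elong 2.3
0.078 70 area 77 pos -6.7 38.0 ang c 1.745 axis 1.733 elong 10.5
0.078 70 area 46 pos -43.6 25.1 ang c 2.618 axis 1.243 elong 2.0
0.078 70 area 73 pos 37.7 7.1 ang c 0.186 axis 0.177 elong 10.7
plate [  144   144   192   336 25838] [-0.08797121 17.69924143]
```

The lever is at 0.976 against the half mark at about 0.96 (closed 0.18, open 1.74), so within 1°. One numeric check of the seated pieces, then I hand in.

Run:
```python
from h import *
im=snap('top','t2'); K,T=load('t2'); 
for n,(x,y,z,x0,y0) in dict(vase=(.584,-.075,.108,.617,.323),bar=(.4555,-.071,.076,.504,.291),tee=(.581,.075,.076,.4765,.43)).items():
    o=[]
    for p in((x-.005,y-.002,z),(x0-.005,y0-.003,z-.018)):
        c=T[:3,:3].T@(np.array(p)-T[:3,3]); u=(K@c)[:2]/c[2]; u=u.round().astype(int); o.append((u.tolist(),im[u[1]-1:u[1]+2,u[0]-1:u[0]+2].mean((0,1)).round().tolist()))
    print(n,o)
print(r.close_job())
```

```text
vase [([294, 199], [164.0, 187.0, 212.0]), ([156, 189], [68.0, 99.0, 139.0])]
bar [([292, 244], [160.0, 181.0, 206.0]), ([169, 228], [64.0, 95.0, 133.0])]
tee [([242, 201], [160.0, 182.0, 207.0]), ([122, 238], [70.0, 102.0, 143.0])]
the job is handed in; nothing more can be done
None
```

The job is handed in: I shut the valve, pressed the bar, vase and tee home (there was no box on the bench), set the selector to two dots and opened the valve to within about 1° of the half mark, all by 43 s; the verdict was not shown.

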